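# Set the rusks out to dry and stand the bread board up

### The job

First lower the white tray onto the blue crumb tray so that its four corner lugs drop fully into the sockets. Then move every rusk off the long board into the white tray and spread them flat in a single layer with at least 25 mm clear between neighbours. Last, lean the emptied board against the splash panel, handle end up, its foot on the counter behind the cleat (between cleat and panel, near the cleat) so that it cannot slide; leave the jar and the mug where they stand.

Things in the scene. Friction and masses are not known exactly. Their poses are not given: they have to be found in the camera images.
- crumb_tray: Blue open tray, outside 180 (its x) by 250 (its y) mm, 50 mm high, firm on the counter (does not shift). Origin: centre of its underside, z up. Its four black corner blocks, centred at x +-75, y +-110 mm, have square sockets 18 mm wide, 12 mm deep, open at the top (50 mm up).
- rusk_tray: White tray, 0.35 kg, 180 (x) by 250 (y) mm, walls 5 mm. Origin: centre, at the tips of 4 lugs below it (12 mm square, 10 long, at x +-75, y +-110). Above the origin: floor underside 10, floor top 16, wall tops 40 mm. Orange grip in the middle to lift it by: 10 thick (x), 60 wide (y), top at 66 mm. Seated, either way round, its origin is 40 mm above the crumb tray's.
- board: Dark brown wooden bread board, 0.16 kg, 260 mm long (x), 14 thick (z). Origin: mid-length, on the underside. Blade 60 wide (y) from x -130 (foot) to +70; handle neck 30 wide with a pale round mark from there to +130 (head). Starts flat on the trivet, along it, handle towards the splash panel, with the rusks on its blade.
- board_foot (a point): Middle of the foot end face of the board (x -130 mm, half way through the thickness).
- board_head (a point): Middle of the handle's end face (x +130 mm, half way through the thickness).
- trivet: Fixed cork block 150 (x) by 36 (y) by 22 mm high under the board's middle; origin: centre of its underside.
- splash: Fixed upright plywood panel, 260 wide (y), 300 mm high, pine brackets behind. Origin: on the counter, middle of the foot of its front face (x = 0 is the face); -x points out of the face to the middle of the counter. A fixed pine cleat (14 high, 15 thick, 240 mm wide) lies before it, parallel: panel-side face at x = -100, outer face at x = -115 mm.
- rusk1_mid (a point): Centre of a hard, dry rusk: a light brown block 34 by 34 mm and 26 mm high (its z), 30 g, its sides along its x and y. Starts on the board, in a heap: three touching in a row along the blade, the rest on top of them.
- rusk2_mid (a point): Centre of a hard, dry rusk: a light brown block 34 by 34 mm and 26 mm high (its z), 30 g, its sides along its x and y. Starts on the board, in a heap: three touching in a row along the blade, the rest on top of them.
- rusk3_mid (a point): Centre of a hard, dry rusk: a light brown block 34 by 34 mm and 26 mm high (its z), 30 g, its sides along its x and y. Starts on the board, in a heap: three touching in a row along the blade, the rest on top of them.
- rusk4_mid (a point): Centre of a hard, dry rusk: a light brown block 34 by 34 mm and 26 mm high (its z), 30 g, its sides along its x and y. May be absent. Starts on the board, in a heap: three touching in a row along the blade, the rest on top of them.
- rusk5_mid (a point): Centre of a hard, dry rusk: a light brown block 34 by 34 mm and 26 mm high (its z), 30 g, its sides along its x and y. May be absent. Starts on the board, in a heap: three touching in a row along the blade, the rest on top of them.
- rusk6_mid (a point): Centre of a hard, dry rusk: a light brown block 34 by 34 mm and 26 mm high (its z), 30 g, its sides along its x and y. May be absent. Starts on the board, in a heap: three touching in a row along the blade, the rest on top of them.
- jar: Amber jar, 72 mm across, 110 high; origin: centre of its underside. Bystander, not to be disturbed.
- cup: Blue mug, 80 mm across, 85 high; origin: centre of its underside. Bystander, not to be disturbed.
Not all that is in view belongs to the job. Leave any green or purple look-alike of the part that bears rusk4_mid alone.

How it is judged:
On the way, in this order (a step that is already met when the one before it is completed fails the run):
1. the white tray is seated on the crumb tray (horizontal distance between rusk_tray and crumb_tray below 0.006 m and z of rusk_tray in the frame of crumb_tray between 0.036 and 0.0435 m and angle between rusk_tray's own z axis and vertical below 0.04 rad and angle between the x axis of rusk_tray and the x axis of crumb_tray, either way round below 0.06 rad), for 0.3 s.
2. all rusks present lie spread in the seated white tray (all of step 1 and x of rusk1_mid in the frame of rusk_tray between -0.085 and 0.085 m and y of rusk1_mid in the frame of rusk_tray between -0.12 and 0.12 m and z of rusk1_mid in the frame of rusk_tray between 0.015 and 0.038 m and x of rusk2_mid in the frame of rusk_tray between -0.085 and 0.085 m and y of rusk2_mid in the frame of rusk_tray between -0.12 and 0.12 m and z of rusk2_mid in the frame of rusk_tray between 0.015 and 0.038 m and x of rusk3_mid in the frame of rusk_tray between -0.085 and 0.085 m and y of rusk3_mid in the frame of rusk_tray between -0.12 and 0.12 m and z of rusk3_mid in the frame of rusk_tray between 0.015 and 0.038 m and x of rusk4_mid in the frame of rusk_tray between -0.085 and 0.085 m and y of rusk4_mid in the frame of rusk_tray between -0.12 and 0.12 m and z of rusk4_mid in the frame of rusk_tray between 0.015 and 0.038 m and x of rusk5_mid in the frame of rusk_tray between -0.085 and 0.085 m and y of rusk5_mid in the frame of rusk_tray between -0.12 and 0.12 m and z of rusk5_mid in the frame of rusk_tray between 0.015 and 0.038 m and x of rusk6_mid in the frame of rusk_tray between -0.085 and 0.085 m and y of rusk6_mid in the frame of rusk_tray between -0.12 and 0.12 m and z of rusk6_mid in the frame of rusk_tray between 0.015 and 0.038 m and horizontal distance between rusk1_mid and rusk2_mid above 0.056 m and horizontal distance between each of rusk1_mid, rusk2_mid and rusk3_mid above 0.056 m and horizontal distance between each of rusk1_mid, rusk2_mid, rusk3_mid and rusk4_mid above 0.056 m and horizontal distance between each of rusk1_mid, rusk2_mid, rusk3_mid, rusk4_mid and rusk5_mid above 0.056 m and horizontal distance between each of rusk1_mid, rusk2_mid, rusk3_mid, rusk4_mid, rusk5_mid and rusk6_mid above 0.056 m), for 0.3 s.
3. the board leans on the panel with its foot behind the cleat (angle between board's own x axis and vertical between 0.15 and 0.5 rad and x of board_foot in the frame of splash between -0.102 and -0.065 m and x of board_head in the frame of splash between -0.03 and 0.002 m and z of board_foot in the frame of splash below 0.015 m and y of board_foot in the frame of splash between -0.12 and 0.12 m and y of board_head in the frame of splash between -0.12 and 0.12 m and linear speed of board below 0.02 m/s), for 0.3 s.
At the end, for the whole second after the job is handed in: White tray seated (6 mm sideways, 3.5 mm in height, 0.06 rad); all rusks on its floor, centres over 56 mm apart; board at rest, handle up, 0.15 to 0.5 rad off upright, head within 30 mm of the panel, foot on the counter 65 to 102 mm from it; all within the panel's width (all of step 2 and all of step 3); the robot touches nothing.
It fails at once if a bystander (jar, mug) is shifted by more than 30 mm (distance of any of jar, cup from where it was at the start of the episode above 0.03 m).
Of rusk4, rusk5, rusk6 only 1 to 3 are there at a start; the rules pass over those that are not, and their reading is None.
At some moment in a run one of rusk1, rusk2, rusk3, rusk4, rusk5, rusk6 may be knocked a few centimetres aside while the robot is not near it.
Once in a run the grip may slacken for a moment while it holds something.
It also fails if it takes over 210 s, if anything falls off the work surface, if the arm or the gripper's body presses on something with over 40 N, if the wrist force passes 120 N, or if a joint passes its speed limit or range.

### The arm

A 6-joint arm with a two-finger parallel gripper is mounted at the origin on the work surface. World frame = base frame: x ahead of the robot, y to its left, z up, the work surface at z = 0. Lengths are in m, angles in rad, forces in N, time in s.
With the tool pointing down it reaches from about 0.35 to 0.775 m from the base axis. Payload 7.3 kg.
Tool frame: the origin (TCP) lies on the centre line of the jaws, within the pads' length; the fingertips stand 11 mm ahead of it and the grasp point (between the pads) lies 8 mm behind it; z points along the fingers, y is the direction in which the jaws open and shut (so a half turn about z gives the same grasp; the last joint's range is limited). The gripper opens to 92 mm and grips with 3 to 60 N. Pads are 19 mm wide; open, the fingers measure 130 mm over their backs; the gripper's body (75 mm by 190 mm) begins 47 mm behind the grasp point.
Start: joints at [0.991, 0.342, 1.524, -0, 1.275, -0.146], TCP at [0.221, 0.476, 0.238] pointing down, gripper open.
Joint ranges: [-2.53, 2.53], [-0.77, 2.02], [0.04, 2.7], [-1, 4.14], [0.28, 2.66], [-3.11, 3.11]. Speed limits (rad/s): [2.57, 2.57, 3.14, 3.14, 3.14, 3.14].

### API

Orientations are given as [roll, pitch, yaw] about the fixed x, y, z axes, in that order (R = Rz(yaw) Ry(pitch) Rx(roll)).
In Python, from cell import robot gives the robot as it stands.
- The arm moves only by the tool jog_arm, never from a script. Its argument "deltas" is one flat list of numbers, 6 for each row, row after row: the shift along the world's x, y, z in units of 0.1 m (1.0 is 0.1 m), then the turn, a rotation vector about the world's x, y, z in units of 90 degrees (1.0 is 90 degrees). A call has 1 to 5 rows; each row is the pose to reach, as a shift and turn from the pose commanded when the call began; what a row does not reach only later rows make up. A row lasts 1/12 s, in which the tool goes at most 41.7 mm and 7.16 degrees, less where a joint would pass 70% of its speed; a pose out of reach is approached as far as the arm can. A call with a number of a shift or a turn outside -1 to 1 is refused whole. A call with a gripper value outside its range is refused whole. "claw" is the opening, from 0 (shut) to 1 (fully open), set as the call begins (left out, the last holds). The fingers move at their own pace and stop on an object; "newtons" is the grip in N (left out, the last holds). Time passes only in rows, so rows that repeat a pose let the fingers close. It gives the time, the measured TCP pose, the force and the opening at its end, in the units of the state.
- robot.observe(): the state, without advancing time (a new reading comes with each control period).
- robot.read_camera(name): name is "scene" or "top"; returns the picture (400x640x3 uint8, red, green, blue); there is no depth.
- robot.camera_params(name): a dict with "fx", "fy", "cx", "cy" (pixels), "R" (3x3) and "t" (3): a world point X has camera coordinates R X + t. Camera axes: x right, y down, z forward; pixel columns grow to the right and rows downward; lengths in m; the calibration is good to about 2 mm. A picture is of the moment at which its call begins. camera_params takes no time and is no camera call.
- robot.hand_in(): hands the job in, once; it reports no verdict.
The state is a dict: "time": time; "qpos": joint angles; "qvel": joint speeds; "joint_efforts": joint torques, N m; "tool_pos": TCP position; "tool_rot": TCP orientation; "contact_force": force on the tool from outside, world axes, zero at the start; "torque": the same for the moment, N m; "opening": finger opening in m.
Only numpy, scipy, OpenCV 4.12 (cv2) and the standard library are available. Lean on these libraries where they do the work, as an engineer would, in place of code of your own. Each camera call takes 0.05 s, during which the arm holds its last target. There are 200 camera calls.

## Working session

There is one attempt and no reset: what is moved stays moved. The work goes in short steps, Python scripts to look and compute and a tool call to move; the robot and the scene stay as the last step left them, time stands still between calls to the robot, and variables do not carry over. Pictures are saved under pics/ and viewed, about 12 in all and at most 16, crops included, and the job is handed in when it is done.

Besides the shell and the picture viewer there is one more tool, called after "Emit:" as name(argument=value, ...) on one line, values as JSON. jog_arm: Moves the arm, as the interface text tells. Its arguments: {"type":"object","properties":{"deltas":{"type":"array","items":{"type":"number"}},"claw":{"type":"number"},"newtons":{"type":"number"}},"required":["deltas"]}

```bash
ls; mkdir -p pics; python3 - <<'E'
from cell import robot
import cv2
for n in("scene","top"):
    im=robot.read_camera(n); cv2.imwrite(f"pics/{n}0.png",im[:,:,::-1])
    p=robot.camera_params(n); print(n,p)
print(robot.observe())
E
```

```text
pics
scene {'fx': 387.52767115643604, 'fy': 387.52767115643604, 'cx': 317.52443128718625, 'cy': 197.41785296383063, 'R': array([[ 0.03119554,  0.99949266, -0.00642277],
       [ 0.54084391, -0.02228366, -0.84082775],
       [-0.84054429,  0.02275636, -0.54126468]]), 't': array([ 0.00344587, -0.22516817,  1.76014097])}
top {'fx': 410.6747153683836, 'fy': 410.6747153683836, 'cx': 322.7455703360082, 'cy': 201.2265290005628, 'R': array([[-0.08312847, -0.99653711, -0.00185859],
       [-0.97160284,  0.08146284, -0.22215248],
       [ 0.2215346 , -0.01666139, -0.97501016]]), 't': array([0.01015247, 0.53002017, 1.05990432])}
{'time': 0.1, 'qpos': array([ 9.90979074e-01,  3.42696310e-01,  1.52492538e+00, -3.97165183e-05,
        1.27541366e+00, -1.46021588e-01]), 'qvel': array([-0.00072451,  0.00013465, -0.00098706,  0.00033285, -0.00032906,
       -0.00093501]), 'joint_efforts': array([ 1.99236092e-03, -4.32007492e+01, -2.44693065e+01,  7.19501940e-02,
        5.26005775e-02, -1.12368791e-04]), 'tool_pos': array([0.22047087, 0.47607197, 0.23709064]), 'tool_rot': array([-3.14015979e+00, -1.72341294e-04,  2.70780845e+00]), 'contact_force': array([-0.07087756,  0.0438661 ,  0.07111827]), 'torque': array([-0.04636674,  0.00374522,  0.02895812]), 'opening': 0.09177373326927553}
```

View pics/scene0.png

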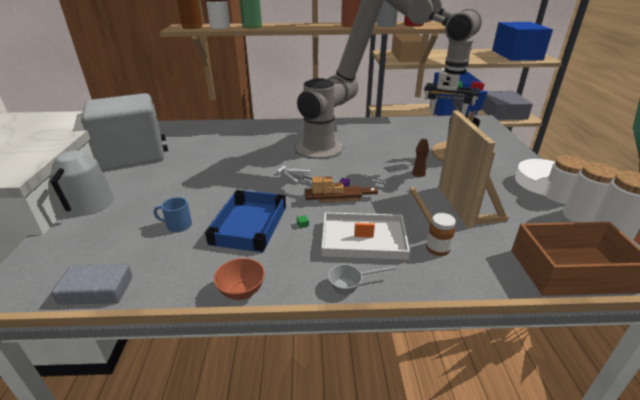

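View pics/top0.png

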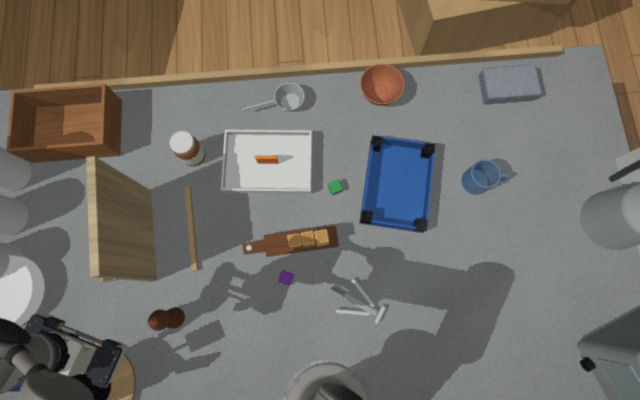

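```bash
cat > h.py <<'E'
import numpy as np, cv2
from cell import robot
C={n:robot.camera_params(n) for n in("scene","top")}
def proj(n,X):
    p=C[n]; c=np.atleast_2d(X)@p["R"].T+p["t"]
    return np.c_[p["fx"]*c[:,0]/c[:,2]+p["cx"],p["fy"]*c[:,1]/c[:,2]+p["cy"]]
def back(n,uv,z):
    p=C[n]; uv=np.atleast_2d(uv).astype(float)
    d=np.c_[(uv[:,0]-p["cx"])/p["fx"],(uv[:,1]-p["cy"])/p["fy"],np.ones(len(uv))]@p["R"]
    o=-p["R"].T@p["t"]; return o+d*((z-o[2])/d[:,2])[:,None]
def crop(n,x0,y0,x1,y1,k,name,im=None):
    im=robot.read_camera(n) if im is None else im
    cv2.imwrite("pics/"+name,cv2.resize(im[y0:y1,x0:x1,::-1],None,fx=k,fy=k,interpolation=cv2.INTER_CUBIC)); return im
E
python3 - <<'E'
from h import *
t=cv2.imread("pics/top0.png")[:,:,::-1]; s=cv2.imread("pics/scene0.png")[:,:,::-1]
crop("top",80,115,345,300,3,"c1.png",t)
crop("scene",200,160,500,270,2.66,"c2.png",s)
E
```

```text
(no output)
```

View pics/c1.png

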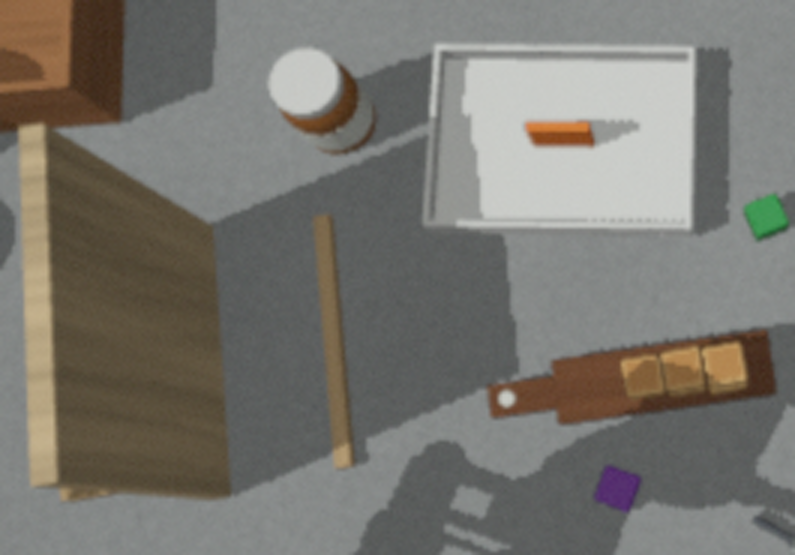

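View pics/c2.png

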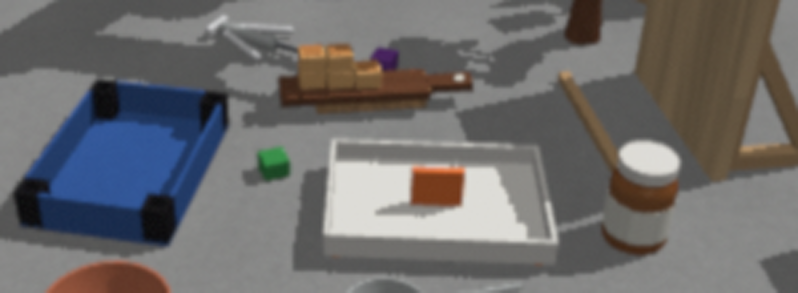

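```bash
cat >> h.py <<'E'
from scipy.optimize import minimize
def pose(q,P):
    P=np.asarray(P,float); c,s=np.cos(q[2]),np.sin(q[2])
    return np.c_[q[0]+c*P[:,0]-s*P[:,1],q[1]+s*P[:,0]+c*P[:,1],P[:,2]]
def fill(n,X,K=4):
    m=np.zeros((400*K,640*K),np.uint8); uv=(proj(n,X)+.5)*K-.5
    cv2.fillConvexPoly(m,cv2.convexHull(np.round(uv*16).astype(np.int32)),1,shift=4); return m
def hullfit(ims,pts,q0,K=4):
    """silhouette fit of a convex body; ims {camera: rgb}"""
    T={}
    for n,im in ims.items():
        m0=fill(n,pose(q0,pts),1)
        m=np.full(m0.shape,2,np.uint8); k=np.ones((3,3),np.uint8)
        m[cv2.dilate(m0,k,iterations=6)==0]=0; m[m0>0]=3; m[cv2.erode(m0,k,iterations=5)>0]=1
        m=cv2.resize(m,None,fx=K,fy=K,interpolation=0); I=cv2.resize(np.ascontiguousarray(im[:,:,::-1]),None,fx=K,fy=K,interpolation=2)
        cv2.grabCut(I,m,None,np.zeros((1,65)),np.zeros((1,65)),4,1)
        g=((m==1)|(m==3)).astype(np.uint8); g=cv2.morphologyEx(g,cv2.MORPH_OPEN,np.ones((9,9)))
        T[n]=g
    f=lambda q,ns:sum(np.logical_xor(fill(n,pose(q,pts)),T[n]).sum()/T[n].sum() for n in ns)
    out=[]
    for ns in [list(ims)]+[[n] for n in ims]:
        s=np.array(q0)+np.array([[0,0,0],[.008,0,0],[0,.008,0],[0,0,.05]])
        r=minimize(f,q0,(ns,),method="Nelder-Mead",options=dict(initial_simplex=s,xatol=1e-4,fatol=1e-5)); out.append((ns,r.x.round(4),round(r.fun,4)))
    return out
def tray(q=None,hb=0.01,h=.04):
    return [(sx*.09,sy*.125,z) for sx in(-1,1) for sy in(-1,1) for z in(hb,h)]
E
python3 - <<'E'
from h import *
t=cv2.imread("pics/top0.png")[:,:,::-1]; s=cv2.imread("pics/scene0.png")[:,:,::-1]; I=dict(top=t,scene=s)
c1=lambda a:(np.array(a)+.5)/3-.5+[80,115]
c2=lambda a:(np.array(a)+.5)/2.66-.5+[200,160]
def rect(X,L):
    c=X.mean(0); return c
w=back("top",c1([(436,45),(694,46),(692,231),(424,228)]),.04); print("white",w.round(3).tolist(),w.mean(0))
b=back("top",[(371,136),(436,146),(424,232),(359,222)],.05); print("crumb",b.round(3).tolist(),b.mean(0))
v=(w[0]-w[1]+w[3]-w[2]); yw=np.arctan2(v[1],v[0])-np.pi/2
v=(b[0]-b[3]+b[1]-b[2]); yb=np.arctan2(v[1],v[0])+np.pi/2
print(yw,yb)
for o in hullfit(I,tray(),[*w.mean(0)[:2],yw]): print("white",o)
for o in hullfit(I,tray(hb=0,h=.05),[*b.mean(0)[:2],yb]): print("crumb",o)
print("board",back("top",c1([(553,361),(768,331),(775,390),(558,422),(488,388),(494,418)]),.036).round(4).tolist())
print("mark",back("top",c1([(507,399)]),.036))
print("row1",back("top",c1([(641,377)]),.062),"rows2",back("top",c1([(682,370),(724,365)]),.088))
print("splash",back("top",c1([(212,225),(230,497)]),0).round(4).tolist(), back("top",c1([(48,125),(56,486)]),.3).round(4).tolist())
print("cleat",back("top",c1([(315,215),(330,213),(336,468),(352,465)]),.014).round(4).tolist())
print("jar",back("top",c1([(304,82)]),.11))
E
```

```text
white [[0.769, 0.23, 0.04], [0.747, -0.018, 0.04], [0.564, -0.002, 0.04], [0.587, 0.246, 0.04]] [0.66655589 0.11389349 0.04      ]
crumb [[0.71, -0.187, 0.05], [0.664, -0.368, 0.05], [0.423, -0.3, 0.05], [0.465, -0.128, 0.05]] [ 0.56572969 -0.24556987  0.05      ]
-0.09169296009496497 1.3142924622008363
white (['top', 'scene'], array([ 0.6696,  0.1155, -0.0915]), np.float64(0.1362))
white (['top'], array([ 0.6731,  0.1142, -0.0887]), np.float64(0.0884))
white (['scene'], array([ 0.6674,  0.117 , -0.0929]), np.float64(0.0302))
crumb (['top', 'scene'], array([ 0.5706, -0.2476,  1.3355]), np.float64(0.0536))
crumb (['top'], array([ 0.5717, -0.2491,  1.3387]), np.float64(0.029))
crumb (['scene'], array([ 0.5698, -0.2468,  1.336 ]), np.float64(0.0191))
board [[0.4534, 0.1335, 0.036], [0.4646, -0.0643, 0.036], [0.4102, -0.0657, 0.036], [0.3977, 0.1319, 0.036], [0.4337, 0.1935, 0.036], [0.4061, 0.1892, 0.036]]
mark [[0.42228333 0.17679523 0.036     ]]
row1 [[0.4285964  0.05290911 0.062     ]] rows2 [[ 0.4281903   0.01542247  0.088     ]
 [ 0.42950087 -0.02124204  0.088     ]]
splash [[0.6185, 0.4596, 0.0], [0.358, 0.4406, 0.0]] [[0.616, 0.4556, 0.3], [0.3552, 0.4399, 0.3]]
cleat [[0.6161, 0.3558, 0.014], [0.6169, 0.3415, 0.014], [0.3752, 0.3388, 0.014], [0.3766, 0.3242, 0.014]]
jar [[0.7123044 0.333249  0.11     ]]
```

```bash
cat >> h.py <<'E'
def overlay(n,im,sets,x0,y0,x1,y1,k):
    I=cv2.resize(np.ascontiguousarray(im[y0:y1,x0:x1,::-1]),None,fx=k,fy=k,interpolation=cv2.INTER_CUBIC)
    for X in sets:
        uv=(proj(n,X)+.5-[x0,y0])*k-.5
        cv2.polylines(I,[np.round(uv*16).astype(np.int32)],True,(0,255,255),1,shift=4)
    return I
def rc(hx,hy,z): return [(-hx,-hy,z),(hx,-hy,z),(hx,hy,z),(-hx,hy,z)]
E
python3 - <<'E'
from h import *
t=cv2.imread("pics/top0.png")[:,:,::-1]; s=cv2.imread("pics/scene0.png")[:,:,::-1]; I=dict(top=t,scene=s)
G=[(sx*.005,sy*.03,z) for sx in(-1,1) for sy in(-1,1) for z in(.016,.066)]
M={}
for n,im in I.items():
    b=cv2.resize(im,None,fx=4,fy=4,interpolation=2); h=cv2.cvtColor(b,cv2.COLOR_RGB2HSV)
    m=((h[...,0]<14)&(h[...,1]>150)&(h[...,2]>90)).astype(np.uint8)
    r=fill(n,pose([.667,.114,-.09],G)); m&=cv2.dilate(r,np.ones((41,41))); M[n]=m
for ns in (["top","scene"],["top"],["scene"]):
    f=lambda q:sum((fill(n,pose(q,G))^M[n]).sum()/M[n].sum() for n in ns)
    q0=np.array([.667,.114,-.09]); r=minimize(f,q0,method="Nelder-Mead",options=dict(initial_simplex=q0+np.array([[0,0,0],[.006,0,0],[0,.006,0],[0,0,.05]])))
    print(ns,r.x,r.fun)
w=[.667,.1145,-.0915]; c=[.5706,-.2476,1.3355]; b=[.4287,.0632,1.639]
B=[(-.13,-.03,.036),(.07,-.03,.036),(.07,-.015,.036),(.13,-.015,.036),(.13,.015,.036),(.07,.015,.036),(.07,.03,.036),(-.13,.03,.036)]
S=[pose(w,rc(.09,.125,.04)),pose(w,rc(.005,.03,.066)),pose(c,rc(.09,.125,.05)),pose(b,B)]
S+=[pose(c,rc(.009,.009,.05)+np.array([sx*.075,sy*.11,0])) for sx in(-1,1) for sy in(-1,1)]
A=overlay("top",t,S,215,120,445,290,3.4); D=overlay("scene",s,S,200,170,420,270,3.55)
D=cv2.resize(D,(A.shape[1],int(D.shape[0]*A.shape[1]/D.shape[1])))
cv2.imwrite("pics/o1.png",A);cv2.imwrite("pics/o2.png",D)
E
```

```text
['top', 'scene'] [ 0.66585228  0.11368145 -0.13423332] 1.3045473429087033
['top'] [ 0.67064817  0.11757336 -0.17461144] 0.9197166469893743
['scene'] [ 0.66162522  0.11825485 -0.08654526] 0.37440890125173854
```

View pics/o1.png

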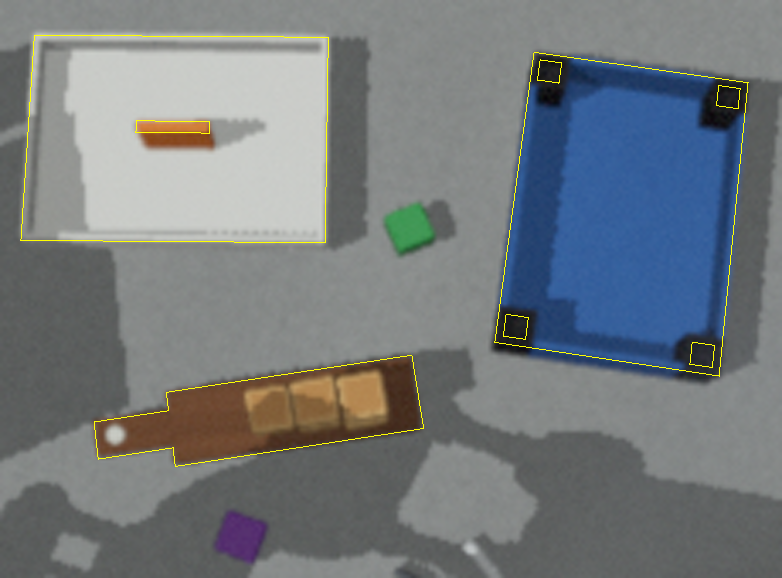

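Emit:
jog_arm(deltas=[0,-1,0,0,0,-0.2,0,-1,0,0,0,-0.2,0,-1,0,0,0,-0.2], claw=0.5)

```text
time: 0.35
tool_pos: [0.2194, 0.3725, 0.2367]
tool_rot: [-3.137, 0.001, 2.387]
contact_force: [-0.3, 0.3, 0.4]
opening: 0.0763
```

Emit:
jog_arm(deltas=[0.6,-1,0,0,0,-0.2,0.6,-1,0,0,0,-0.2,0.6,-1,0,0,0,-0.2,0.6,-1,0,0,0,-0.2])

```text
time: 0.68
tool_pos: [0.2827, 0.2724, 0.2376]
tool_rot: [-3.141, 0.002, 2.071]
contact_force: [0.8, 0.9, 1.4]
opening: 0.0498
```

Emit:
jog_arm(deltas=[0.8,-1,0,0,0,-0.2,0.8,-1,0,0,0,-0.2,0.8,-1,0,0,0,-0.2,0.8,-1,0,0,0,-0.2])

```text
time: 1.02
tool_pos: [0.3641, 0.1724, 0.2377]
tool_rot: [3.14, 0.002, 1.757]
contact_force: [0.0, 0.2, 0.1]
opening: 0.0459
```

Emit:
jog_arm(deltas=[0.9,-0.3,0,0,0,-0.182,0.9,-0.3,0,0,0,-0.182,0.9,-0.3,0,0,0,-0.182])

```text
time: 1.27
tool_pos: [0.4549, 0.1451, 0.2375]
tool_rot: [3.139, 0.0, 1.472]
contact_force: [-0.1, 0.3, -0.5]
opening: 0.0459
```

Emit:
jog_arm(deltas=[1,-0.3,0,0,0,0,1,-0.3,0,0,0,0,1,-0.3,0,0,0,0])

```text
time: 1.52
tool_pos: [0.5535, 0.1158, 0.237]
tool_rot: [3.141, 0.0, 1.48]
contact_force: [-0.4, 0.2, -0.8]
opening: 0.0456
```

Emit:
jog_arm(deltas=[0.9,0,-0.8,0,0,0,0.9,0,-0.8,0,0,0,0.9,0,-0.8,0,0,0,0.9,0,-0.8,0,0,0])

```text
time: 1.85
tool_pos: [0.6408, 0.1166, 0.1482]
tool_rot: [-3.13, 0.002, 1.48]
contact_force: [-1.3, -0.2, -1.9]
opening: 0.0456
```

Emit:
jog_arm(deltas=[0.26,-0.02,-0.4,0,0,0,0.26,-0.02,-0.4,0,0,0,0.26,-0.02,-0.4,0,0,0,0.26,-0.02,-0.4,0,0,0,0.26,-0.02,-0.4,0,0,0])

```text
time: 2.27
tool_pos: [0.6666, 0.115, 0.1201]
tool_rot: [3.139, -0.0, 1.48]
contact_force: [0.3, 0.2, 0.6]
opening: 0.0462
```

Emit:
jog_arm(deltas=[0,0,0,0,0,0,0,0,0,0,0,0,0,0,0,0,0,0])

```text
time: 2.52
tool_pos: [0.6667, 0.1146, 0.1193]
tool_rot: [3.139, -0.0, 1.48]
contact_force: [-0.2, -0.3, 0.2]
opening: 0.046
```

Emit:
jog_arm(deltas=[0,0,-0.3,0,0,0,0,0,-0.6,0,0,0,0,0,-0.78,0,0,0,0,0,-0.78,0,0,0])

```text
time: 2.85
tool_pos: [0.6637, 0.1142, 0.0356]
tool_rot: [-3.134, 0.001, 1.479]
contact_force: [-1.8, -1.2, -0.4]
opening: 0.0459
```

Emit:
jog_arm(deltas=[0,0,0,0,0,0,0,0,0,0,0,0,0,0,0,0,0,0,0,0,0,0,0,0,0,0,0,0,0,0], claw=0, newtons=50)

```text
time: 3.27
tool_pos: [0.6673, 0.1144, 0.0412]
tool_rot: [3.139, -0.0, 1.479]
contact_force: [-0.5, 0.1, -0.1]
opening: 0.0169
```

Emit:
jog_arm(deltas=[0,0,0.2,0,0,0,0,0,0.4,0,0,0,0,0,0.7,0,0,0,0,0,1,0,0,0,0,0,1,0,0,0])

```text
time: 3.68
tool_pos: [0.6697, 0.1146, 0.1467]
tool_rot: [3.13, -0.002, 1.479]
contact_force: [2.4, 0.4, -2.0]
opening: 0.0095
```

Emit:
jog_arm(deltas=[0,0,0,0,0,0,0,0,0,0,0,0])

```text
time: 3.85
tool_pos: [0.6656, 0.1143, 0.138]
tool_rot: [-3.139, 0.0, 1.479]
contact_force: [0.8, 0.0, -5.5]
opening: 0.0097
```

Emit:
jog_arm(deltas=[0,-0.2,0.5,0,0,0.04,-0.1,-0.4,0.5,0,0,0.1,-0.2,-0.65,0.5,0,0,0.17,-0.24,-0.9,0.5,0,0,0.22])

```text
time: 4.18
tool_pos: [0.6409, 0.0239, 0.1882]
tool_rot: [-3.138, -0.001, 1.832]
contact_force: [0.2, 0.6, -5.0]
opening: 0.0101
```

Emit:
jog_arm(deltas=[-0.06,-0.25,0,0,0,0.06,-0.12,-0.5,0,0,0,0.12,-0.18,-0.75,0,0,0,0.18,-0.24,-0.9,0,0,0,0.23])

```text
time: 4.52
tool_pos: [0.617, -0.068, 0.1868]
tool_rot: [-3.138, -0.003, 2.19]
contact_force: [-0.4, -0.1, -4.0]
opening: 0.0098
```

Emit:
jog_arm(deltas=[-0.06,-0.25,0,0,0,0.06,-0.12,-0.5,0,0,0,0.12,-0.18,-0.75,0,0,0,0.18,-0.24,-0.9,0,0,0,0.23])

```text
time: 4.85
tool_pos: [0.593, -0.1577, 0.1868]
tool_rot: [-3.14, -0.004, 2.551]
contact_force: [0.5, 0.2, -4.5]
opening: 0.0093
```

Emit:
jog_arm(deltas=[-0.06,-0.25,0,0,0,0.06,-0.12,-0.5,0,0,0,0.12,-0.18,-0.75,0,0,0,0.18,-0.24,-0.92,0,0,0,0.228,-0.24,-0.92,0,0,0,0.228])

```text
time: 5.27
tool_pos: [0.5684, -0.2509, 0.1868]
tool_rot: [-3.141, -0.005, 2.906]
contact_force: [-0.5, -0.1, -4.7]
opening: 0.0097
```

Emit:
jog_arm(deltas=[0,0,0,0,0,0,0,0,0,0,0,0,0,0,0,0,0,0,0,0,0,0,0,0,0,0,0,0,0,0])

```text
time: 5.68
tool_pos: [0.5709, -0.2467, 0.1895]
tool_rot: [3.141, -0.0, 2.907]
contact_force: [0.8, -0.3, -4.4]
opening: 0.0093
```

```bash
python3 - <<'E'
from h import *
print({k:robot.observe()[k].round(4) for k in("tool_pos","tool_rot")})
s=robot.read_camera("scene"); t=robot.read_camera("top"); np.savez("im1.npz",s=s,t=t)
T=robot.observe()["tool_pos"]
q=[T[0],T[1],1.3355]
z=T[2]-.0412
S=[pose(q,np.array(rc(.09,.125,.04))+[0,0,z]),pose(q,np.array(rc(.09,.125,.01))+[0,0,z])]
A=overlay("scene",s,S,180,100,340,260,3.5);B=overlay("top",t,S,330,100,480,260,3.5)
cv2.imwrite("pics/m1.png",cv2.resize(np.hstack([A,B]),(800,int(560*800/(A.shape[1]+B.shape[1])))))
E
```

```text
{'tool_pos': array([ 0.5709, -0.2467,  0.1895]), 'tool_rot': array([ 3.1413e+00, -3.0000e-04,  2.9066e+00])}
```

View pics/m1.png

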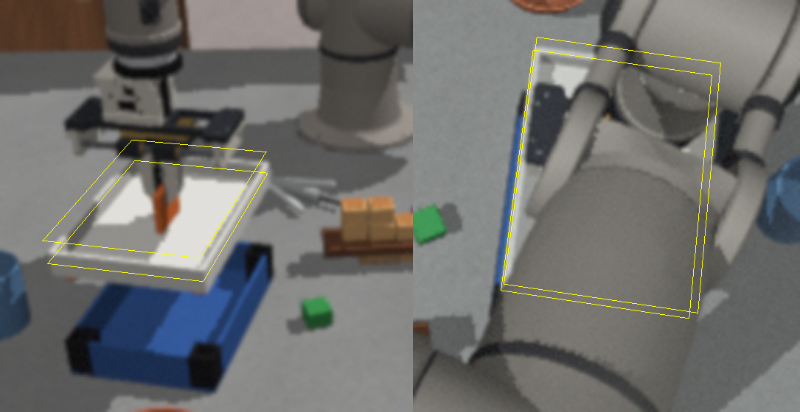

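Emit:
jog_arm(deltas=[0,0,-0.2,0,0,0,0,0,-0.4,0,0,0,0,0,-0.55,0,0,0,0,0,-0.55,0,0,0,0,0,-0.55,0,0,0])

```text
time: 6.2
tool_pos: [0.5704, -0.2472, 0.1343]
tool_rot: [3.141, -0.002, 2.906]
contact_force: [0.1, -0.5, -3.7]
opening: 0.01
```

```bash
python3 - <<'E'
from h import *
print({k:robot.observe()[k].round(4) for k in("tool_pos","tool_rot","contact_force","torque")})
s=robot.read_camera("scene"); t=robot.read_camera("top")
T=robot.observe()["tool_pos"]
q=[T[0],T[1],1.3355]
z=T[2]-.061
S=[pose(q,np.array(rc(.09,.125,h))+[0,0,z]) for h in (.01,.04)]
A=overlay("scene",s,S,195,165,295,265,5.8);B=overlay("top",t,S,355,125,393,225,5.8)
I=np.hstack([A,B]);print(I.shape);cv2.imwrite("pics/m2.png",I)
E
```

```text
{'tool_pos': array([ 0.5704, -0.2472,  0.1343]), 'tool_rot': array([ 3.1410e+00, -1.5000e-03,  2.9059e+00]), 'contact_force': array([ 0.0966, -0.5376, -3.6828]), 'torque': array([-0.0322, -0.0318, -0.0012])}
(580, 800, 3)
```

View pics/m2.png

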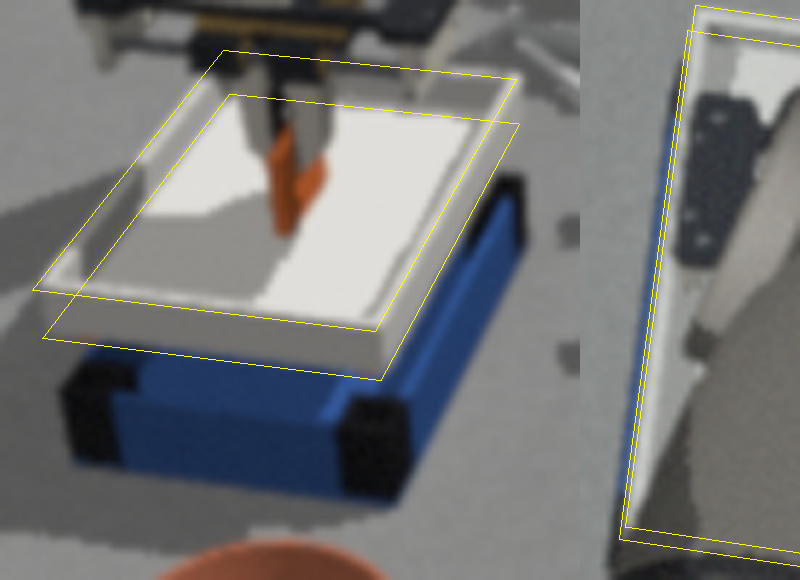

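Emit:
jog_arm(deltas=[0,-0.01,-0.1,0,0,0,0,-0.01,-0.18,0,0,0,0,-0.01,-0.18,0,0,0,0,-0.01,-0.18,0,0,0])

```text
time: 6.63
tool_pos: [0.5702, -0.2484, 0.116]
tool_rot: [3.141, -0.002, 2.906]
contact_force: [-0.3, 0.7, -4.7]
opening: 0.0095
```

Emit:
jog_arm(deltas=[0,0,-0.02,0,0,0,0,0,-0.04,0,0,0,0,0,-0.06,0,0,0,0,0,-0.06,0,0,0])

```text
time: 6.97
tool_pos: [0.5705, -0.2485, 0.1103]
tool_rot: [3.141, -0.001, 2.906]
contact_force: [-0.1, -0.4, -4.6]
opening: 0.0098
```

Emit:
jog_arm(deltas=[0,0,-0.02,0,0,0,0,0,-0.04,0,0,0,0,0,-0.05,0,0,0,0,0,-0.05,0,0,0])

```text
time: 7.3
tool_pos: [0.5705, -0.2485, 0.1054]
tool_rot: [3.141, -0.001, 2.906]
contact_force: [0.3, 0.0, -4.5]
opening: 0.0095
```

Below the expected socket-top height now (about .044–.047); continue gently.

Emit:
jog_arm(deltas=[0,0,-0.02,0,0,0,0,0,-0.03,0,0,0,0,0,-0.03,0,0,0,0,0,-0.03,0,0,0])

```text
time: 7.63
tool_pos: [0.5707, -0.2486, 0.1027]
tool_rot: [3.141, -0.0, 2.906]
contact_force: [-0.7, 0.4, -4.3]
opening: 0.0095
```

Emit:
jog_arm(deltas=[0,0,-0.02,0,0,0,0,0,-0.03,0,0,0,0,0,-0.03,0,0,0,0,0,-0.03,0,0,0])

```text
time: 7.97
tool_pos: [0.5706, -0.2486, 0.0996]
tool_rot: [3.141, -0.0, 2.906]
contact_force: [-0.9, 0.6, -4.6]
opening: 0.0096
```

Emit:
jog_arm(deltas=[0,0,-0.02,0,0,0,0,0,-0.03,0,0,0,0,0,-0.03,0,0,0,0,0,-0.03,0,0,0])

```text
time: 8.3
tool_pos: [0.5708, -0.2487, 0.0991]
tool_rot: [-3.141, 0.002, 2.906]
contact_force: [-5.1, 1.5, 10.1]
opening: 0.0094
```

```bash
python3 - <<'E'
from h import *
s=robot.read_camera("scene")
q=[.5706,-.2476,1.3355]
S=[pose(q,np.array(rc(.09,.125,h))) for h in (.05,.08)]
cv2.imwrite("pics/m3.png",overlay("scene",s,S,195,165,295,265,5.5))
E
```

```text
(no output)
```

View pics/m3.png

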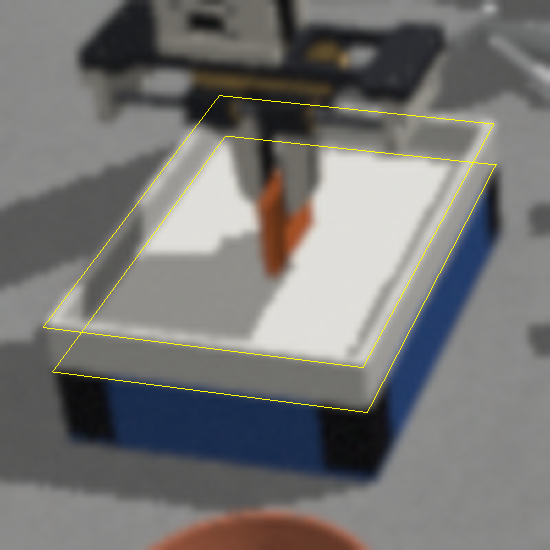

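Emit:
jog_arm(deltas=[0,0,0,0,0,0,0,0,0,0,0,0,0,0,0,0,0,0,0,0,0,0,0,0], claw=0.5)

```text
time: 8.68
tool_pos: [0.5708, -0.2487, 0.0968]
tool_rot: [-3.142, 0.001, 2.906]
contact_force: [-0.4, -0.2, 0.1]
opening: 0.0317
```

Emit:
jog_arm(deltas=[0,0,0.3,0,0,0,0,0,0.6,0,0,0,0,0,1,0,0,0,0.1,0,1,0,0,0])

```text
time: 9.02
tool_pos: [0.5828, -0.2504, 0.2052]
tool_rot: [-3.138, 0.012, 2.905]
contact_force: [2.4, -0.2, 1.3]
opening: 0.0455
```

Emit:
jog_arm(deltas=[-0.4,1,0.2,0,0,-0.2,-0.4,1,0.2,0,0,-0.2,-0.4,1,0.2,0,0,-0.2,-0.4,1,0.2,0,0,-0.2])

```text
time: 9.35
tool_pos: [0.5395, -0.1445, 0.218]
tool_rot: [3.14, -0.0, 2.592]
contact_force: [0.8, 0.5, -0.1]
opening: 0.0458
```

Emit:
jog_arm(deltas=[0,1,0,0,0,-0.2,0,1,0,0,0,-0.2,0,1,0,0,0,-0.2,0,1,0,0,0,-0.2])

```text
time: 9.68
tool_pos: [0.5407, -0.045, 0.2168]
tool_rot: [3.141, -0.001, 2.278]
contact_force: [-0.0, 0.1, -0.2]
opening: 0.046
```

Emit:
jog_arm(deltas=[0,1,0,0,0,-0.2,0,1,0,0,0,-0.2,0,1,0,0,0,-0.2,0,1,0,0,0,-0.2])

```text
time: 10.02
tool_pos: [0.5408, 0.0546, 0.2166]
tool_rot: [3.141, -0.001, 1.964]
contact_force: [0.3, -0.1, -0.2]
opening: 0.0457
```

```bash
python3 - <<'E'
from h import *
s=robot.read_camera("scene"); t=robot.read_camera("top")
c=[.5706,-.2476,1.3355]; b=[.4287,.0632,1.639]
for o in hullfit(dict(top=t,scene=s),tray(hb=0,h=.08),c): print(o)
S=[pose(c,rc(.09,.125,.08)),pose(c,rc(.09,.125,.05)),pose(c,rc(.005,.03,.106)),pose(c,rc(.09,.125,0))]
A=overlay("top",t,S,350,120,450,240,4.5);B=overlay("scene",s,S,195,165,295,285,4)
cv2.imwrite("pics/m4.png",np.hstack([A[:480],B]))
E
```

```text
(['top', 'scene'], array([ 0.5699, -0.2475,  1.3383]), np.float64(0.1873))
(['top'], array([ 0.5705, -0.2479,  1.3337]), np.float64(0.1204))
(['scene'], array([ 0.569 , -0.2464,  1.3373]), np.float64(0.0624))
```

View pics/m4.png

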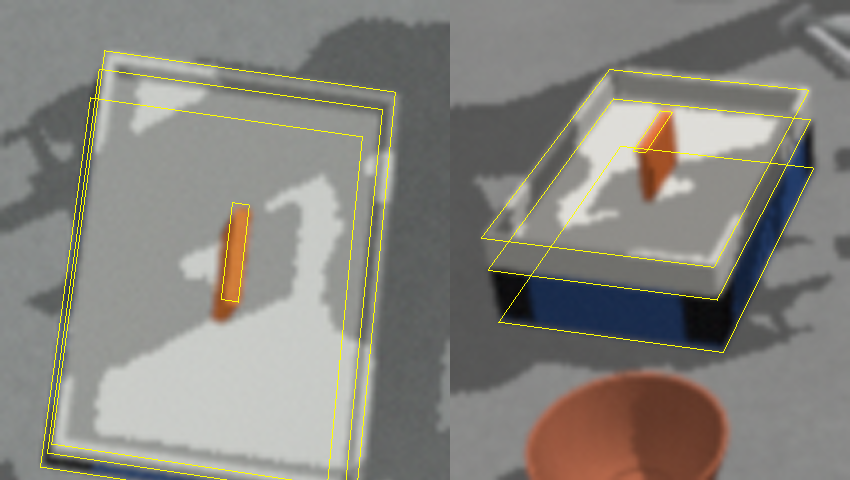

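Emit:
jog_arm(deltas=[-0.3,-0.2,0,0,0,-0.07,-0.6,-0.4,-0.2,0,0,-0.14,-0.9,-0.7,-0.4,0,0,-0.207,-0.9,-0.74,-0.6,0,0,-0.207,-0.9,-0.74,-0.6,0,0,-0.207], claw=0.65)

```text
time: 10.53
tool_pos: [0.4475, -0.0252, 0.154]
tool_rot: [-3.135, -0.001, 1.636]
contact_force: [0.0, 0.5, -0.2]
opening: 0.06
```

Emit:
jog_arm(deltas=[-0.18,0,-0.3,0,0,0,-0.18,0,-0.3,0,0,0,-0.18,0,-0.3,0,0,0,-0.18,0,-0.3,0,0,0])

```text
time: 10.87
tool_pos: [0.4348, -0.0231, 0.1282]
tool_rot: [3.139, 0.001, 1.639]
contact_force: [0.7, 0.0, 0.5]
opening: 0.0599
```

```bash
python3 - <<'E'
from h import *
print({k:robot.observe()[k].round(4) for k in("tool_pos","tool_rot","opening") if k!="opening"})
b=[.4287,.0632,1.639]
s=robot.read_camera("scene"); B=overlay("scene",s,[],285,150,405,220,6.5); cv2.imwrite("pics/m5.png",B)
E
```

```text
{'tool_pos': array([ 0.4348, -0.0231,  0.1282]), 'tool_rot': array([3.1388e+00, 8.0000e-04, 1.6388e+00])}
```

View pics/m5.png

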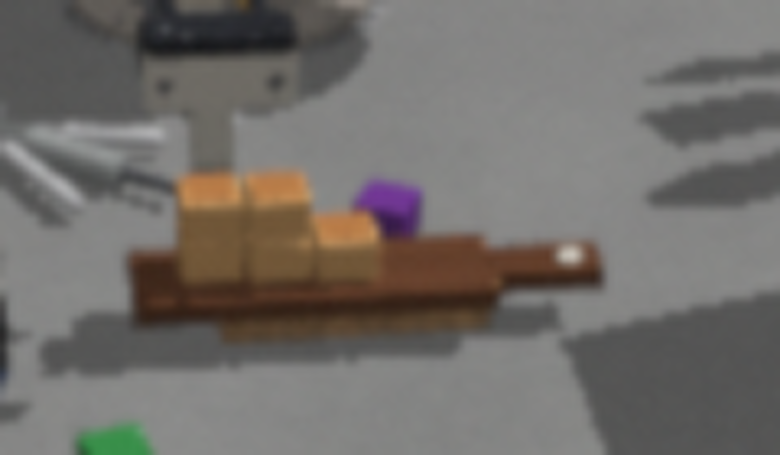

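Emit:
jog_arm(deltas=[0,0.02,-0.25,0,0,0,0,0.02,-0.5,0,0,0,0,0.02,-0.5,0,0,0,0,0.02,-0.5,0,0,0])

```text
time: 11.25
tool_pos: [0.4334, -0.0205, 0.0772]
tool_rot: [-3.141, -0.0, 1.639]
contact_force: [-1.2, -0.6, 0.6]
opening: 0.0598
```

Emit:
jog_arm(deltas=[0,0,0,0,0,0,0,0,0,0,0,0,0,0,0,0,0,0,0,0,0,0,0,0,0,0,0,0,0,0], claw=0.2, newtons=15)

```text
time: 11.67
tool_pos: [0.4331, -0.0207, 0.0775]
tool_rot: [3.14, 0.0, 1.638]
contact_force: [-0.3, 0.6, 4.9]
opening: 0.0343
```

Emit:
jog_arm(deltas=[0,0,0,0,0,0,0,0,0,0,0,0])

```text
time: 11.83
tool_pos: [0.4331, -0.0207, 0.0775]
tool_rot: [3.14, 0.0, 1.638]
contact_force: [-1.3, 0.7, 6.3]
opening: 0.0341
```

Emit:
jog_arm(deltas=[0,0,0.15,0,0,0,0,0,0.4,0,0,0,0,0,0.75,0,0,0,0,0,0.75,0,0,0])

```text
time: 12.17
tool_pos: [0.4356, -0.0212, 0.1567]
tool_rot: [3.133, 0.003, 1.638]
contact_force: [1.9, -0.2, 0.1]
opening: 0.034
```

Emit:
jog_arm(deltas=[0.15,-0.25,0,0,0,-0.06,0.35,-0.5,0,0,0,-0.12,0.5,-0.75,0,0,0,-0.193,0.65,-0.95,0,0,0,-0.193])

```text
time: 12.5
tool_pos: [0.4984, -0.1172, 0.1517]
tool_rot: [3.141, 0.0, 1.329]
contact_force: [0.8, 0.2, -1.2]
opening: 0.0338
```

Emit:
jog_arm(deltas=[0.2,-0.3,0,0,0,0,0.4,-0.6,0,0,0,0,0.65,-0.95,0,0,0,0,0.65,-0.95,0,0,0,0])

```text
time: 12.83
tool_pos: [0.5656, -0.2164, 0.1508]
tool_rot: [3.138, 0.002, 1.332]
contact_force: [-0.9, 0.9, -0.7]
opening: 0.0339
```

Emit:
jog_arm(deltas=[0.2,-0.3,0,0,0,0,0.4,-0.6,0,0,0,0,0.65,-0.97,0,0,0,0,0.65,-0.97,0,0,0,0,0.65,-0.97,0,0,0,0])

```text
time: 13.25
tool_pos: [0.6276, -0.3094, 0.1496]
tool_rot: [-3.14, -0.0, 1.333]
contact_force: [-0.3, -0.1, -0.7]
opening: 0.0339
```

Emit:
jog_arm(deltas=[0,0,-0.3,0,0,0,0,0,-0.6,0,0,0,0,0,-0.78,0,0,0,0,0,-0.78,0,0,0,0,0,-0.78,0,0,0])

```text
time: 13.67
tool_pos: [0.627, -0.3063, 0.0736]
tool_rot: [-3.14, -0.001, 1.336]
contact_force: [-0.3, 0.3, 0.3]
opening: 0.034
```

Emit:
jog_arm(deltas=[0,0,0,0,0,0,0,0,0,0,0,0,0,0,0,0,0,0], claw=0.5)

```text
time: 13.92
tool_pos: [0.6281, -0.3077, 0.0755]
tool_rot: [3.139, 0.001, 1.335]
contact_force: [-0.4, -0.2, -0.4]
opening: 0.0452
```

Emit:
jog_arm(deltas=[0,0,0.3,0,0,0,0,0,0.7,0,0,0,0,0,0.78,0,0,0])

```text
time: 14.17
tool_pos: [0.6301, -0.309, 0.1596]
tool_rot: [3.131, 0.004, 1.335]
contact_force: [1.2, 0.1, 1.6]
opening: 0.0459
```

Emit:
jog_arm(deltas=[-0.65,1,0,0,0,0.193,-0.65,1,0,0,0,0.193,-0.65,1,0,0,0,0.193,-0.65,1,0,0,0,0.193], claw=0.65)

```text
time: 14.5
tool_pos: [0.5584, -0.2017, 0.1519]
tool_rot: [-3.137, -0.004, 1.644]
contact_force: [0.1, 0.2, -0.8]
opening: 0.0594
```

Emit:
jog_arm(deltas=[-0.65,1,0,0,0,0,-0.65,1,0,0,0,0,-0.65,1,0,0,0,0,-0.65,1,0,0,0,0])

```text
time: 14.83
tool_pos: [0.4939, -0.1029, 0.1523]
tool_rot: [-3.139, -0.003, 1.641]
contact_force: [0.0, -0.0, 0.3]
opening: 0.0595
```

Emit:
jog_arm(deltas=[-0.65,1,0,0,0,0,-0.65,1,0,0,0,0,-0.65,1,0,0,0,0,-0.65,1,0,0,0,0])

```text
time: 15.17
tool_pos: [0.4293, -0.0039, 0.1523]
tool_rot: [-3.14, -0.002, 1.641]
contact_force: [-0.7, -0.2, -1.0]
opening: 0.0594
```

Emit:
jog_arm(deltas=[0,0.2,0,0,0,0,0,0.2,-0.1,0,0,0,0,0.2,-0.2,0,0,0,0,0.2,-0.2,0,0,0])

```text
time: 15.5
tool_pos: [0.4328, 0.0123, 0.1313]
tool_rot: [-3.141, 0.0, 1.638]
contact_force: [0.4, 0.5, -0.2]
opening: 0.06
```

```bash
python3 - <<'E'
from h import *
print({k:robot.observe()[k].round(4) for k in("tool_pos","tool_rot")})
s=robot.read_camera("scene"); B=overlay("scene",s,[],195,150,405,270,3.8); cv2.imwrite("pics/m6.png",B)
E
```

```text
{'tool_pos': array([0.4328, 0.0123, 0.1313]), 'tool_rot': array([-3.1413e+00,  1.0000e-04,  1.6383e+00])}
```

View pics/m6.png

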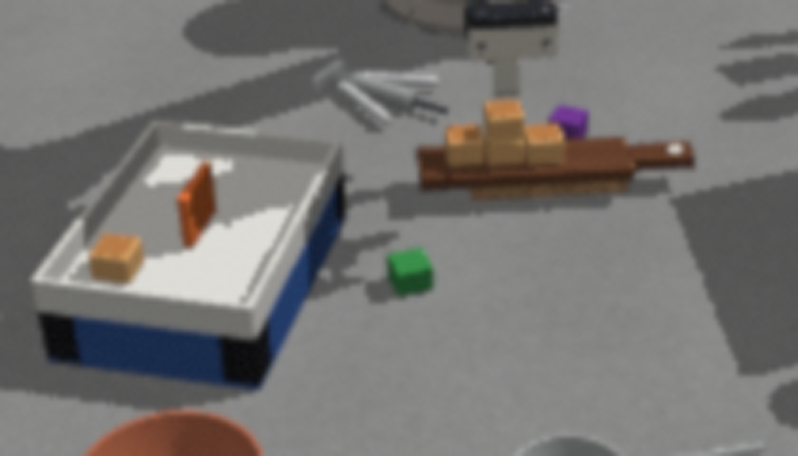

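Emit:
jog_arm(deltas=[0,0.01,-0.25,0,0,0,0,0.01,-0.54,0,0,0,0,0.01,-0.54,0,0,0,0,0.01,-0.54,0,0,0])

```text
time: 15.88
tool_pos: [0.4325, 0.0131, 0.0778]
tool_rot: [-3.14, -0.0, 1.637]
contact_force: [0.3, -0.1, 0.3]
opening: 0.0594
```

Emit:
jog_arm(deltas=[0,0,0,0,0,0,0,0,0,0,0,0,0,0,0,0,0,0,0,0,0,0,0,0,0,0,0,0,0,0], claw=0.2)

```text
time: 16.3
tool_pos: [0.4331, 0.0133, 0.0786]
tool_rot: [3.14, 0.0, 1.638]
contact_force: [-1.0, -0.2, 5.7]
opening: 0.0336
```

Emit:
jog_arm(deltas=[0,0,0.15,0,0,0,0,0,0.4,0,0,0,0,0,0.75,0,0,0,0,0,0.75,0,0,0])

```text
time: 16.63
tool_pos: [0.4357, 0.0131, 0.1579]
tool_rot: [3.132, 0.002, 1.638]
contact_force: [1.5, -0.1, 1.0]
opening: 0.0339
```

Emit:
jog_arm(deltas=[0.2,-0.2,0,0,0,-0.06,0.4,-0.4,0,0,0,-0.12,0.6,-0.6,0,0,0,-0.193,0.72,-0.78,0,0,0,-0.193])

```text
time: 16.97
tool_pos: [0.5064, -0.0659, 0.153]
tool_rot: [3.14, 0.0, 1.329]
contact_force: [-0.8, -0.2, 0.6]
opening: 0.0343
```

Emit:
jog_arm(deltas=[0.2,-0.2,0,0,0,0,0.45,-0.5,0,0,0,0,0.72,-0.78,0,0,0,0,0.72,-0.78,0,0,0,0])

```text
time: 17.3
tool_pos: [0.5804, -0.1477, 0.1522]
tool_rot: [3.137, 0.002, 1.332]
contact_force: [-1.5, 0.5, -0.4]
opening: 0.0336
```

Emit:
jog_arm(deltas=[0.2,-0.2,0,0,0,0,0.45,-0.5,0,0,0,0,0.72,-0.78,0,0,0,0,0.72,-0.78,0,0,0,0,0.72,-0.78,0,0,0,0])

```text
time: 17.72
tool_pos: [0.6488, -0.2218, 0.1509]
tool_rot: [-3.14, -0.0, 1.333]
contact_force: [-0.1, 1.5, -0.9]
opening: 0.034
```

Emit:
jog_arm(deltas=[0,0,-0.3,0,0,0,0,0,-0.6,0,0,0,0,0,-0.77,0,0,0,0,0,-0.77,0,0,0,0,0,-0.77,0,0,0])

```text
time: 18.13
tool_pos: [0.6479, -0.2195, 0.0758]
tool_rot: [-3.14, -0.0, 1.336]
contact_force: [0.6, 0.2, 0.3]
opening: 0.0341
```

Emit:
jog_arm(deltas=[0,0,-0.02,0,0,0,0,0,-0.02,0,0,0])

```text
time: 18.3
tool_pos: [0.649, -0.2204, 0.0753]
tool_rot: [3.14, 0.0, 1.335]
contact_force: [-0.2, 0.1, -0.7]
opening: 0.0335
```

Emit:
jog_arm(deltas=[0,0,0,0,0,0,0,0,0,0,0,0,0,0,0,0,0,0], claw=0.5)

```text
time: 18.55
tool_pos: [0.6489, -0.2207, 0.0745]
tool_rot: [3.14, 0.0, 1.335]
contact_force: [-0.3, 0.4, 0.6]
opening: 0.0454
```

Emit:
jog_arm(deltas=[0,0,0.3,0,0,0,0,0,0.7,0,0,0,0,0,0.78,0,0,0])

```text
time: 18.8
tool_pos: [0.6512, -0.2217, 0.1588]
tool_rot: [3.132, 0.002, 1.335]
contact_force: [0.8, -0.1, 1.1]
opening: 0.0459
```

Emit:
jog_arm(deltas=[-0.73,0.89,0,0,0,0.193,-0.73,0.89,0,0,0,0.193,-0.73,0.89,0,0,0,0.193,-0.73,0.89,0,0,0,0.193], claw=0.65)

```text
time: 19.13
tool_pos: [0.5717, -0.127, 0.1519]
tool_rot: [-3.138, -0.003, 1.644]
contact_force: [1.1, 0.9, 0.1]
opening: 0.0593
```

Emit:
jog_arm(deltas=[-0.73,0.89,0,0,0,0,-0.73,0.89,0,0,0,0,-0.73,0.89,0,0,0,0,-0.73,0.89,0,0,0,0])

```text
time: 19.47
tool_pos: [0.499, -0.0389, 0.152]
tool_rot: [-3.139, -0.002, 1.64]
contact_force: [1.1, 0.1, -0.2]
opening: 0.0594
```

Emit:
jog_arm(deltas=[-0.73,0.89,0,0,0,0,-0.73,0.89,0,0,0,0,-0.73,0.89,0,0,0,0,-0.73,0.89,0,0,0,0])

```text
time: 19.8
tool_pos: [0.4264, 0.0493, 0.152]
tool_rot: [-3.139, -0.001, 1.64]
contact_force: [-1.1, -1.0, -0.2]
opening: 0.0594
```

Emit:
jog_arm(deltas=[0,0,-0.3,0,0,0,0,0,-0.6,0,0,0,0,0,-0.8,0,0,0,0,0,-0.8,0,0,0,0,0,-0.8,0,0,0])

```text
time: 20.22
tool_pos: [0.4303, 0.0459, 0.0716]
tool_rot: [-3.141, 0.0, 1.637]
contact_force: [-0.2, -0.7, 1.0]
opening: 0.0597
```

Emit:
jog_arm(deltas=[0,0.005,-0.1,0,0,0,0,0.005,-0.21,0,0,0,0,0.005,-0.21,0,0,0])

```text
time: 20.47
tool_pos: [0.4305, 0.0465, 0.0511]
tool_rot: [3.141, 0.0, 1.638]
contact_force: [0.6, 0.0, 0.9]
opening: 0.0598
```

Emit:
jog_arm(deltas=[0,0,0,0,0,0,0,0,0,0,0,0,0,0,0,0,0,0,0,0,0,0,0,0,0,0,0,0,0,0], claw=0.2)

```text
time: 20.88
tool_pos: [0.4301, 0.0469, 0.0514]
tool_rot: [3.14, 0.0, 1.638]
contact_force: [-0.5, 0.6, 5.2]
opening: 0.034
```

Emit:
jog_arm(deltas=[0,0,0.15,0,0,0,0,0,0.4,0,0,0,0,0,0.7,0,0,0,0,0,1,0,0,0,0,0,1,0,0,0])

```text
time: 21.3
tool_pos: [0.4326, 0.0468, 0.1557]
tool_rot: [3.132, 0.001, 1.638]
contact_force: [1.6, 0.0, 0.9]
opening: 0.0338
```

Emit:
jog_arm(deltas=[0.03,-0.2,0,0,0,-0.06,0.07,-0.4,0,0,0,-0.12,0.12,-0.65,0,0,0,-0.193,0.155,-0.8,0,0,0,-0.193])

```text
time: 21.63
tool_pos: [0.4454, -0.0347, 0.1506]
tool_rot: [3.141, 0.0, 1.329]
contact_force: [0.1, 0.6, -0.5]
opening: 0.0339
```

Emit:
jog_arm(deltas=[0.05,-0.3,0,0,0,0,0.1,-0.6,0,0,0,0,0.155,-0.8,0,0,0,0,0.155,-0.8,0,0,0,0])

```text
time: 21.97
tool_pos: [0.4616, -0.1165, 0.1504]
tool_rot: [3.14, 0.001, 1.332]
contact_force: [0.3, -0.4, 0.2]
opening: 0.0337
```

Emit:
jog_arm(deltas=[0.05,-0.3,0,0,0,0,0.1,-0.6,0,0,0,0,0.155,-0.8,0,0,0,0,0.155,-0.8,0,0,0,0])

```text
time: 22.3
tool_pos: [0.4769, -0.1961, 0.1504]
tool_rot: [3.14, 0.001, 1.332]
contact_force: [-0.1, 0.5, -0.8]
opening: 0.0336
```

Emit:
jog_arm(deltas=[0.05,-0.3,0,0,0,0,0.1,-0.6,0,0,0,0,0.155,-0.8,0,0,0,0,0.155,-0.8,0,0,0,0,0.155,-0.8,0,0,0,0])

```text
time: 22.72
tool_pos: [0.4913, -0.2727, 0.15]
tool_rot: [-3.14, -0.001, 1.334]
contact_force: [0.1, 0.4, -0.4]
opening: 0.0339
```

Emit:
jog_arm(deltas=[0,0,-0.3,0,0,0,0,0,-0.6,0,0,0,0,0,-0.77,0,0,0,0,0,-0.77,0,0,0,0,0,-0.77,0,0,0])

```text
time: 23.13
tool_pos: [0.4912, -0.2714, 0.0735]
tool_rot: [-3.139, -0.001, 1.336]
contact_force: [-0.3, 0.0, -0.3]
opening: 0.0338
```

Emit:
jog_arm(deltas=[0,0,0,0,0,0,0,0,0,0,0,0,0,0,0,0,0,0,0,0,0,0,0,0], claw=0.5)

```text
time: 23.47
tool_pos: [0.492, -0.2732, 0.0747]
tool_rot: [3.14, 0.001, 1.335]
contact_force: [0.2, 0.6, 0.3]
opening: 0.0455
```

Emit:
jog_arm(deltas=[0,0,0.3,0,0,0,0,0,0.7,0,0,0,0,0,0.77,0,0,0])

```text
time: 23.72
tool_pos: [0.494, -0.2748, 0.1569]
tool_rot: [3.133, 0.004, 1.335]
contact_force: [1.7, -0.3, 0.8]
opening: 0.046
```

Emit:
jog_arm(deltas=[-0.2,0.95,0,0,0,0.193,-0.2,0.95,0,0,0,0.193,-0.2,0.95,0,0,0,0.193], claw=0.65)

```text
time: 23.97
tool_pos: [0.4699, -0.1741, 0.1512]
tool_rot: [-3.141, -0.002, 1.645]
contact_force: [1.4, -0.0, -0.2]
opening: 0.0586
```

Emit:
jog_arm(deltas=[-0.2,0.95,0,0,0,0,-0.2,0.95,0,0,0,0,-0.2,0.95,0,0,0,0])

```text
time: 24.22
tool_pos: [0.4497, -0.0791, 0.1511]
tool_rot: [-3.141, -0.002, 1.64]
contact_force: [0.2, 0.1, -0.2]
opening: 0.0593
```

Emit:
jog_arm(deltas=[-0.2,0.96,0,0,0,0,-0.2,0.96,0,0,0,0,-0.2,0.96,0,0,0,0])

```text
time: 24.47
tool_pos: [0.4299, 0.0164, 0.1512]
tool_rot: [-3.141, -0.001, 1.64]
contact_force: [-0.7, -0.5, -0.1]
opening: 0.0594
```

Emit:
jog_arm(deltas=[0,0,-0.3,0,0,0,0,0,-0.5,0,0,0,0,0,-0.5,0,0,0,0,0,-0.5,0,0,0,0,0,-0.5,0,0,0])

```text
time: 24.88
tool_pos: [0.4324, 0.0126, 0.1018]
tool_rot: [3.14, 0.0, 1.638]
contact_force: [0.7, 1.2, -0.4]
opening: 0.0598
```

```bash
python3 - <<'E'
from h import *
print({k:robot.observe()[k].round(4) for k in("tool_pos","tool_rot")})
s=robot.read_camera("scene"); B=overlay("scene",s,[],195,150,405,270,3.8); cv2.imwrite("pics/m7.png",B)
E
```

```text
{'tool_pos': array([0.4324, 0.0126, 0.1018]), 'tool_rot': array([3.1399e+00, 4.0000e-04, 1.6376e+00])}
```

View pics/m7.png

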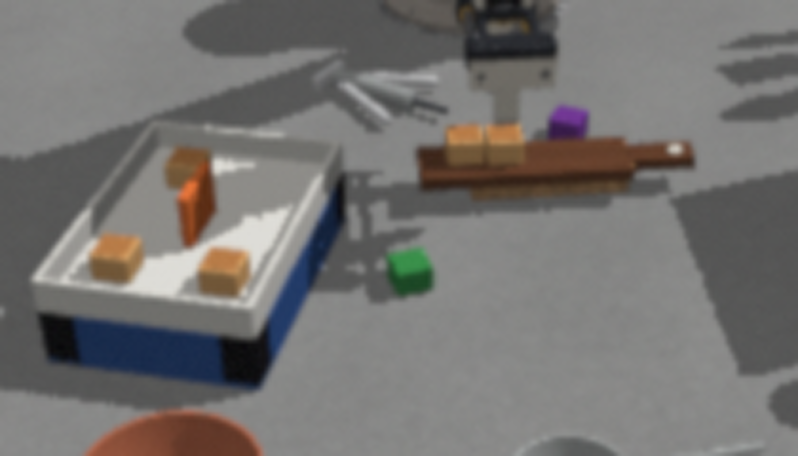

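Emit:
jog_arm(deltas=[0,0,-0.25,0,0,0,0,0,-0.51,0,0,0,0,0,-0.51,0,0,0,0,0,-0.51,0,0,0])

```text
time: 25.27
tool_pos: [0.4317, 0.0127, 0.0502]
tool_rot: [-3.141, -0.0, 1.637]
contact_force: [0.7, 0.8, -0.1]
opening: 0.0596
```

Emit:
jog_arm(deltas=[0,0,0,0,0,0,0,0,0,0,0,0,0,0,0,0,0,0,0,0,0,0,0,0,0,0,0,0,0,0], claw=0.2)

```text
time: 25.68
tool_pos: [0.432, 0.0129, 0.0504]
tool_rot: [3.14, 0.0, 1.638]
contact_force: [-1.0, 0.4, 5.6]
opening: 0.0338
```

Emit:
jog_arm(deltas=[0,0,0.15,0,0,0,0,0,0.4,0,0,0,0,0,0.7,0,0,0,0,0,1,0,0,0,0,0,1,0,0,0])

```text
time: 26.1
tool_pos: [0.4345, 0.0126, 0.1547]
tool_rot: [3.132, 0.002, 1.638]
contact_force: [1.0, -0.5, 0.4]
opening: 0.0337
```

Emit:
jog_arm(deltas=[0.1,-0.2,0,0,0,-0.06,0.2,-0.5,0,0,0,-0.12,0.3,-0.8,0,0,0,-0.193,0.4,-1,0,0,0,-0.193])

```text
time: 26.43
tool_pos: [0.4719, -0.0891, 0.1496]
tool_rot: [3.141, 0.001, 1.329]
contact_force: [-0.5, 0.4, 0.5]
opening: 0.0339
```

Emit:
jog_arm(deltas=[0.1,-0.3,0,0,0,0,0.25,-0.7,0,0,0,0,0.4,-1,0,0,0,0,0.4,-1,0,0,0,0,0.4,-1,0,0,0,0])

```text
time: 26.85
tool_pos: [0.5115, -0.1884, 0.1488]
tool_rot: [-3.141, -0.0, 1.332]
contact_force: [0.1, 0.1, -0.6]
opening: 0.034
```

Emit:
jog_arm(deltas=[0,0,-0.3,0,0,0,0,0,-0.6,0,0,0,0,0,-0.77,0,0,0,0,0,-0.77,0,0,0,0,0,-0.77,0,0,0])

```text
time: 27.27
tool_pos: [0.5109, -0.1858, 0.0724]
tool_rot: [-3.139, -0.001, 1.336]
contact_force: [-0.2, 0.5, 0.1]
opening: 0.0339
```

Emit:
jog_arm(deltas=[0,0,0,0,0,0,0,0,0,0,0,0,0,0,0,0,0,0,0,0,0,0,0,0], claw=0.5)

```text
time: 27.6
tool_pos: [0.512, -0.1872, 0.0737]
tool_rot: [3.14, 0.0, 1.335]
contact_force: [0.3, -0.9, 0.8]
opening: 0.0456
```

Emit:
jog_arm(deltas=[0,0,0.3,0,0,0,0,0,0.7,0,0,0,0,0,0.77,0,0,0])

```text
time: 27.85
tool_pos: [0.5142, -0.1884, 0.1558]
tool_rot: [3.132, 0.002, 1.335]
contact_force: [1.2, -0.6, 0.7]
opening: 0.0458
```

Emit:
jog_arm(deltas=[-0.39,0.83,0,0,0,0.193,-0.39,0.83,0,0,0,0.193,-0.39,0.83,0,0,0,0.193], claw=0.65)

```text
time: 28.1
tool_pos: [0.4694, -0.1, 0.1499]
tool_rot: [-3.139, -0.002, 1.646]
contact_force: [0.0, 0.2, -0.4]
opening: 0.0584
```

Emit:
jog_arm(deltas=[-0.39,0.83,0,0,0,0,-0.39,0.83,0,0,0,0,-0.39,0.83,0,0,0,0,-0.39,0.83,0,0,0,0])

```text
time: 28.43
tool_pos: [0.4325, -0.0191, 0.1502]
tool_rot: [3.141, -0.0, 1.641]
contact_force: [-0.2, 1.1, -0.1]
opening: 0.0597
```

Emit:
jog_arm(deltas=[0,0,-0.3,0,0,0,0,0,-0.6,0,0,0,0,0,-0.8,0,0,0,0,0,-0.98,0,0,0,0,0,-0.98,0,0,0])

```text
time: 28.85
tool_pos: [0.4327, -0.0219, 0.0492]
tool_rot: [-3.137, -0.001, 1.637]
contact_force: [-0.9, -0.5, 0.3]
opening: 0.0596
```

Emit:
jog_arm(deltas=[0,0,0,0,0,0,0,0,0,0,0,0,0,0,0,0,0,0,0,0,0,0,0,0,0,0,0,0,0,0], claw=0.2)

```text
time: 29.27
tool_pos: [0.4344, -0.0214, 0.0527]
tool_rot: [3.139, 0.001, 1.638]
contact_force: [-0.8, 0.7, 3.9]
opening: 0.0338
```

Emit:
jog_arm(deltas=[0,0,0.15,0,0,0,0,0,0.4,0,0,0,0,0,0.7,0,0,0,0,0,1,0,0,0,0,0,1,0,0,0])

```text
time: 29.68
tool_pos: [0.4367, -0.0217, 0.1571]
tool_rot: [3.132, 0.003, 1.638]
contact_force: [2.0, 0.4, 0.3]
opening: 0.0337
```

Emit:
jog_arm(deltas=[0.1,-0.2,0,0,0,-0.06,0.2,-0.45,0,0,0,-0.12,0.3,-0.7,0,0,0,-0.193,0.42,-0.9,0,0,0,-0.193])

```text
time: 30.02
tool_pos: [0.4758, -0.1125, 0.1518]
tool_rot: [3.141, 0.0, 1.329]
contact_force: [1.1, 0.4, -0.2]
opening: 0.0338
```

Emit:
jog_arm(deltas=[0.14,-0.3,0,0,0,0,0.28,-0.6,0,0,0,0,0.42,-0.9,0,0,0,0,0.42,-0.9,0,0,0,0])

```text
time: 30.35
tool_pos: [0.5197, -0.2063, 0.1516]
tool_rot: [3.138, 0.002, 1.332]
contact_force: [-1.0, 0.3, 0.2]
opening: 0.0338
```

Emit:
jog_arm(deltas=[0.14,-0.3,0,0,0,0,0.28,-0.6,0,0,0,0,0.42,-0.9,0,0,0,0,0.42,-0.9,0,0,0,0,0.42,-0.9,0,0,0,0])

```text
time: 30.77
tool_pos: [0.5594, -0.2919, 0.1507]
tool_rot: [-3.141, -0.0, 1.333]
contact_force: [0.3, 0.1, -0.0]
opening: 0.034
```

Emit:
jog_arm(deltas=[0,0,-0.3,0,0,0,0,0,-0.6,0,0,0,0,0,-0.78,0,0,0,0,0,-0.78,0,0,0,0,0,-0.78,0,0,0])

```text
time: 31.18
tool_pos: [0.5591, -0.2897, 0.0736]
tool_rot: [-3.14, -0.001, 1.336]
contact_force: [0.1, 0.1, 0.5]
opening: 0.0343
```

Emit:
jog_arm(deltas=[0,0,0,0,0,0,0,0,0,0,0,0,0,0,0,0,0,0,0,0,0,0,0,0], claw=0.5)

```text
time: 31.52
tool_pos: [0.56, -0.2912, 0.0748]
tool_rot: [3.14, 0.001, 1.335]
contact_force: [0.0, 0.1, 0.0]
opening: 0.0456
```

Emit:
jog_arm(deltas=[0,0,0.3,0,0,0,0,0,0.7,0,0,0,0,0,1,0,0,0,0,0,1,0,0,0])

```text
time: 31.85
tool_pos: [0.5624, -0.293, 0.1817]
tool_rot: [3.129, 0.005, 1.335]
contact_force: [0.8, 0.0, 0.3]
opening: 0.0459
```

Emit:
jog_arm(deltas=[-0.4,1,0,0,0,0.193,-0.4,1,0,0,0,0.193,-0.4,1,0,0,0,0.193], claw=0.95)

```text
time: 32.1
tool_pos: [0.5178, -0.1882, 0.1737]
tool_rot: [-3.141, -0.002, 1.645]
contact_force: [0.4, 0.2, -0.6]
opening: 0.061
```

Emit:
jog_arm(deltas=[-0.4,1,0,0,0,0,-0.4,1,0,0,0,0,-0.4,1,0,0,0,0])

```text
time: 32.35
tool_pos: [0.4776, -0.088, 0.1739]
tool_rot: [-3.141, -0.001, 1.639]
contact_force: [-0.1, 0.2, 0.6]
opening: 0.0817
```

Emit:
jog_arm(deltas=[-0.4,1,0,0,0,0,-0.4,1,0,0,0,0,-0.4,1,0,0,0,0,-0.4,1,0,0,0,0])

```text
time: 32.68
tool_pos: [0.4373, 0.0125, 0.174]
tool_rot: [-3.141, -0.001, 1.642]
contact_force: [0.7, -0.1, -0.3]
opening: 0.0867
```

```bash
python3 - <<'E'
from h import *
print({k:robot.observe()[k].round(4) for k in("tool_pos","tool_rot","qpos")})
s=robot.read_camera("scene"); t=robot.read_camera("top")
c=[.5706,-.2476,1.3355]; b=[.4287,.0632,1.639]
P=[pose(c,np.array(rc(.017,.017,.082))+[x,y,0]) for x,y in((.045,.07),(.045,-.07),(-.045,.07),(-.045,0),(-.045,-.07))]
B=[(-.13,-.03,.036),(.07,-.03,.036),(.07,-.015,.036),(.13,-.015,.036),(.13,.015,.036),(.07,.015,.036),(.07,.03,.036),(-.13,.03,.036)]
A=overlay("top",t,P+[pose(b,B)],240,130,450,270,3.8)
cv2.imwrite("pics/m8.png",A)
E
```

```text
{'tool_pos': array([0.4373, 0.0125, 0.174 ]), 'tool_rot': array([-3.1407e+00, -1.3000e-03,  1.6417e+00]), 'qpos': array([-1.4770e-01,  2.5330e-01,  1.8469e+00,  1.3000e-03,  1.0425e+00,
       -2.1920e-01])}
```

View pics/m8.png

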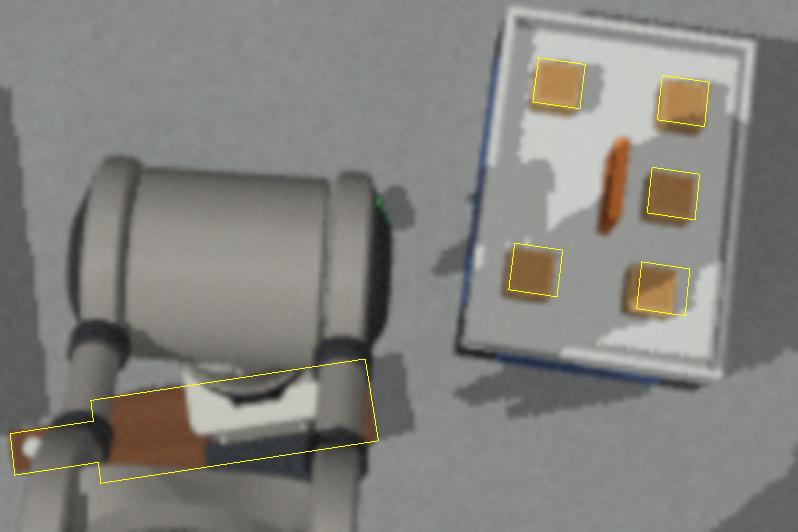

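Emit:
jog_arm(deltas=[-0.12,0.64,-0.4,0,0,0,-0.12,0.64,-0.8,0,0,0,-0.12,0.64,-1,0,0,0,-0.12,0.64,-1,0,0,0,-0.12,0.64,-1,0,0,0])

```text
time: 33.2
tool_pos: [0.4271, 0.0723, 0.0727]
tool_rot: [-3.137, -0.0, 1.638]
contact_force: [0.5, 1.0, 0.7]
opening: 0.0871
```

Emit:
jog_arm(deltas=[0,0,0,0,0,0,0,0,0,0,0,0,0,0,0,0,0,0])

```text
time: 33.45
tool_pos: [0.4294, 0.072, 0.0757]
tool_rot: [3.137, 0.0, 1.637]
contact_force: [-0.2, 0.1, -0.1]
opening: 0.0875
```

Emit:
jog_arm(deltas=[-0.01,0,-0.2,0,0,0,-0.01,0,-0.4,0,0,0,-0.01,0,-0.52,0,0,0,-0.01,0,-0.52,0,0,0,-0.01,0,-0.52,0,0,0])

```text
time: 33.87
tool_pos: [0.4273, 0.0725, 0.0226]
tool_rot: [3.14, 0.0, 1.638]
contact_force: [-0.9, 0.8, 0.1]
opening: 0.0872
```

Emit:
jog_arm(deltas=[0,0,0,0,0,0,0,0,0,0,0,0,0,0,0,0,0,0,0,0,0,0,0,0,0,0,0,0,0,0], claw=0.4, newtons=55)

```text
time: 34.28
tool_pos: [0.4272, 0.0729, 0.0223]
tool_rot: [3.14, 0.0, 1.638]
contact_force: [-0.5, 0.5, 4.2]
opening: 0.0596
```

Emit:
jog_arm(deltas=[0,0,0,0,0,0,0,0,0,0,0,0,0,0,0,0,0,0])

```text
time: 34.53
tool_pos: [0.4272, 0.0729, 0.0223]
tool_rot: [3.14, 0.0, 1.638]
contact_force: [0.2, -0.6, 6.0]
opening: 0.0594
```

Emit:
jog_arm(deltas=[0,0,0.1,0,0,0,0,0,0.2,0,0,0,0,0,0.4,0,0,0,0,0,0.7,0,0,0,0,0,1,0,0,0])

```text
time: 34.95
tool_pos: [0.4255, 0.0729, 0.122]
tool_rot: [-3.138, -0.0, 1.638]
contact_force: [0.6, 0.3, -1.6]
opening: 0.0596
```

Emit:
jog_arm(deltas=[0,0,0.2,0,0,0,0,0,0.4,0,0,0,0,0,0.7,0,0,0,0,0,0.7,0,0,0])

```text
time: 35.28
tool_pos: [0.4288, 0.073, 0.1961]
tool_rot: [3.134, 0.001, 1.638]
contact_force: [1.4, 0.4, -1.0]
opening: 0.0596
```

Emit:
jog_arm(deltas=[0,0.1,0,0.05,0.004,0,0,0.2,0,0.12,0.009,0,0,0.3,0,0.2,0.015,0,0,0.4,0,0.267,0.019,0,0,0.4,0,0.267,0.019,0])

```text
time: 35.7
tool_pos: [0.4261, 0.1122, 0.1903]
tool_rot: [-3.136, -0.425, 1.633]
contact_force: [-0.5, -0.9, -1.1]
opening: 0.0595
```

Emit:
jog_arm(deltas=[0,0.1,0,0.07,0.005,0,0,0.2,0,0.14,0.01,0,0,0.3,0,0.21,0.015,0,0,0.4,0,0.267,0.019,0,0,0.4,0,0.267,0.019,0])

```text
time: 36.12
tool_pos: [0.4254, 0.1528, 0.1895]
tool_rot: [-3.127, -0.842, 1.628]
contact_force: [-0.6, -0.9, -2.3]
opening: 0.0596
```

Emit:
jog_arm(deltas=[0,0.1,0,0.07,0.005,0,0,0.2,0,0.14,0.01,0,0,0.3,0,0.21,0.015,0,0,0.4,0,0.267,0.019,0,0,0.4,0,0.267,0.019,0])

```text
time: 36.53
tool_pos: [0.4251, 0.1937, 0.1893]
tool_rot: [-3.104, -1.261, 1.608]
contact_force: [-0.8, -0.2, -1.4]
opening: 0.0597
```

```bash
python3 - <<'E'
from h import *
from scipy.spatial.transform import Rotation as Ro
o=robot.observe(); print({k:o[k].round(4) for k in("tool_pos","tool_rot","qpos","torque")})
print(Ro.from_euler("xyz",o["tool_rot"]).as_matrix().round(3))
s=robot.read_camera("scene"); t=robot.read_camera("top"); np.savez("im2.npz",s=s,t=t)
A=overlay("scene",s,[],290,70,530,250,3.3); cv2.imwrite("pics/m9.png",A)
E
```

```text
{'tool_pos': array([0.4251, 0.1937, 0.1893]), 'tool_rot': array([-3.104 , -1.2613,  1.6079]), 'qpos': array([-0.3831,  0.6276,  1.9763,  1.0246,  1.5259, -1.0814]), 'torque': array([-0.9292, -0.0186,  0.0256])}
[[-0.011  0.997 -0.073]
 [ 0.304  0.073  0.95 ]
 [ 0.952 -0.011 -0.304]]
```

View pics/m9.png

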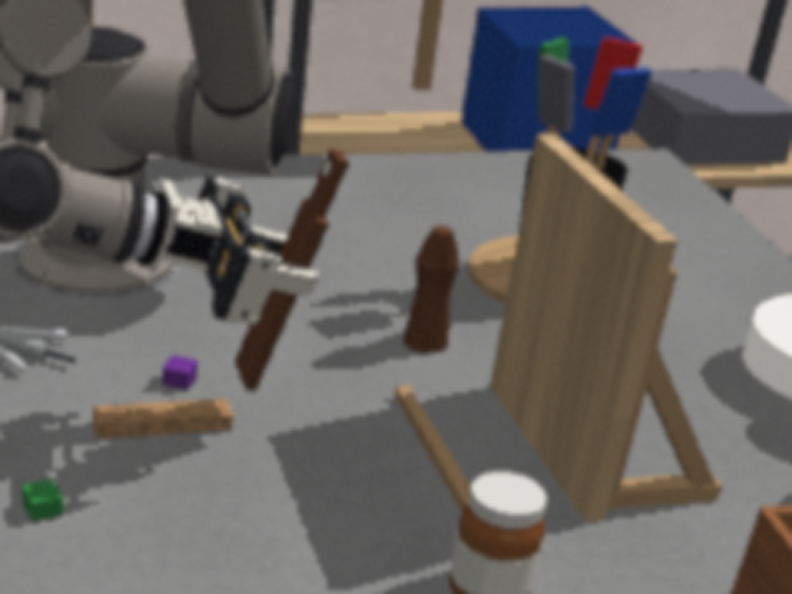

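Emit:
jog_arm(deltas=[0.1,0.2,0,0.0127,0.001,0,0.2,0.5,0,0.0127,0.001,0,0.35,0.8,0,0.0127,0.001,0,0.35,0.8,0,0.0127,0.001,0])

```text
time: 36.97
tool_pos: [0.4621, 0.2765, 0.1929]
tool_rot: [-3.141, -1.277, 1.645]
contact_force: [-1.4, 0.1, -1.8]
opening: 0.0592
```

Emit:
jog_arm(deltas=[0.1,0.2,0,0,0,0,0.2,0.5,0,0,0,0,0.32,0.8,0,0,0,0,0.32,0.8,0,0,0,0,0.32,0.8,0,0,0,0])

```text
time: 37.38
tool_pos: [0.4927, 0.3544, 0.1928]
tool_rot: [-3.138, -1.278, 1.642]
contact_force: [-0.5, -0.1, -1.4]
opening: 0.0599
```

```bash
cat >> h.py <<'E'
from scipy.spatial.transform import Rotation as Ro
def boardpts():
    o=robot.observe(); R=Ro.from_euler("xyz",o["tool_rot"]).as_matrix(); tx,ty,tz=R.T; T=o["tool_pos"]
    O=T-.0067*tz-.0098*tx   # mid-thickness, mid-length
    f=lambda x,y,z:O+x*tx-y*ty-z*tz
    return O,tx,f
E
python3 - <<'E'
from h import *
o=robot.observe(); print({k:o[k].round(4) for k in("tool_pos","tool_rot","qpos")})
O,tx,f=boardpts(); print("foot",f(-.13,0,0),"head",f(.13,0,0),"lean",np.arccos(tx[2]))
print("mill",back("top",(172,318),.03),back("scene",(420,172),0))
s=robot.read_camera("scene"); t=robot.read_camera("top")
c0=np.array([.488,.449]);n=np.array([-.0727,.9974]);d=np.array([.9974,.0727])
F=[[*(c0+a*n+b*d),z] for a,b,z in((-.1,-.12,.014),(-.1,.12,.014),(-.115,.12,.014),(-.115,-.12,.014))]
P=[[*(c0+b*d),z] for b,z in((-.13,0),(.13,0),(.13,.3),(-.13,.3))]
S=[np.array([f(x,y,z) for x,y in((-.13,-.03),(.07,-.03),(.07,-.015),(.13,-.015),(.13,.015),(.07,.015),(.07,.03),(-.13,.03))]) for z in(.007,-.007)]+[np.array(F),np.array(P)]
A=overlay("scene",s,S,370,90,510,250,3.6);B=overlay("top",t,S,60,140,250,300,3.6)
I=np.hstack([A,B[:576]]);cv2.imwrite("pics/m10.png",cv2.resize(I,None,fx=.67,fy=.67,interpolation=3))
E
```

```text
{'tool_pos': array([0.4927, 0.3544, 0.1928]), 'tool_rot': array([-3.1383, -1.2778,  1.6421]), 'qpos': array([-0.0296,  0.6902,  1.8085,  1.3111,  1.3985, -0.9198])}
foot [0.49606994 0.30771472 0.06091265] head [0.49072021 0.38262057 0.3098313 ] lean 0.29300789312904824
mill [[0.25483137 0.38692907 0.03      ]] [[0.24314706 0.40299603 0.        ]]
```

View pics/m10.png

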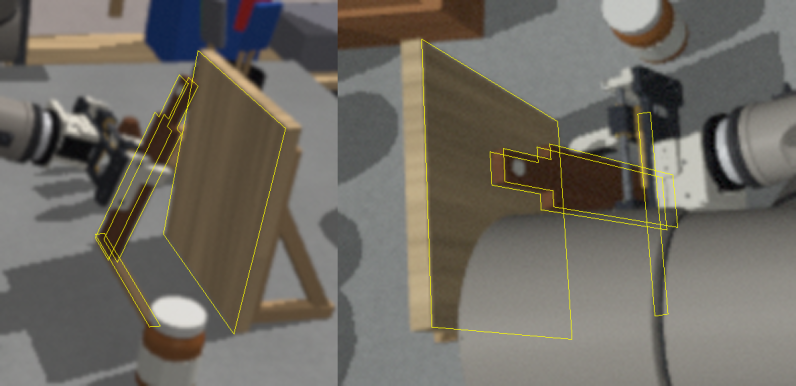

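Emit:
jog_arm(deltas=[0,0.15,0,0,0,0,0,0.35,0,0,0,0,0,0.53,0,0,0,0,0,0.53,0,0,0,0,0,0.53,0,0,0,0])

```text
time: 37.9
tool_pos: [0.4933, 0.4055, 0.192]
tool_rot: [-3.13, -1.28, 1.63]
contact_force: [-0.4, 0.4, -1.6]
opening: 0.0596
```

Emit:
jog_arm(deltas=[0,0,-0.15,0,0,0,0,0,-0.3,0,0,0,0,0,-0.45,0,0,0,0,0,-0.52,0,0,0,0,0,-0.52,0,0,0])

```text
time: 38.32
tool_pos: [0.4937, 0.4047, 0.1384]
tool_rot: [-3.119, -1.281, 1.617]
contact_force: [-0.2, 0.3, -1.6]
opening: 0.0595
```

Emit:
jog_arm(deltas=[0,0,0,0,0,0,0,0,0,0,0,0])

```text
time: 38.48
tool_pos: [0.4941, 0.4055, 0.1406]
tool_rot: [-3.132, -1.282, 1.631]
contact_force: [-0.6, 0.1, -0.9]
opening: 0.0593
```

```bash
python3 - <<'E'
from h import *
O,tx,f=boardpts(); print("foot",f(-.13,0,0),"head",f(.13,0,0),"lean",np.arccos(tx[2]),robot.observe()["contact_force"])
E
```

```text
foot [0.49698822 0.35927538 0.00848206] head [0.49254452 0.43328308 0.25768703] lean 0.28917090305189874 [-0.57536738  0.08252429 -0.86915175]
```

Emit:
jog_arm(deltas=[0,0.01,-0.03,0,0,0,0,0.01,-0.05,0,0,0,0,0.01,-0.05,0,0,0,0,0.01,-0.05,0,0,0])

```text
time: 38.82
tool_pos: [0.4936, 0.407, 0.1348]
tool_rot: [-3.129, -1.281, 1.629]
contact_force: [0.3, 0.3, -1.8]
opening: 0.0597
```

Emit:
jog_arm(deltas=[0,0,-0.01,0,0,0,0,0,-0.02,0,0,0,0,0,-0.02,0,0,0])

```text
time: 39.07
tool_pos: [0.4936, 0.4069, 0.1326]
tool_rot: [-3.128, -1.281, 1.628]
contact_force: [-0.9, -0.2, -1.1]
opening: 0.0597
```

Emit:
jog_arm(deltas=[0,0,-0.01,0,0,0,0,0,-0.02,0,0,0,0,0,-0.02,0,0,0])

```text
time: 39.32
tool_pos: [0.4935, 0.4073, 0.1321]
tool_rot: [-3.131, -1.284, 1.631]
contact_force: [-1.3, 0.4, 5.5]
opening: 0.0596
```

Emit:
jog_arm(deltas=[0,0,-0.01,0,0,0,0,0,-0.02,0,0,0,0,0,-0.02,0,0,0])

```text
time: 39.57
tool_pos: [0.4934, 0.4078, 0.1319]
tool_rot: [-3.135, -1.288, 1.636]
contact_force: [-2.7, 2.0, 13.6]
opening: 0.0593
```

Emit:
jog_arm(deltas=[0,0,0.02,0,0,0,0,0,0.03,0,0,0,0,0,0.03,0,0,0])

```text
time: 39.82
tool_pos: [0.4936, 0.407, 0.1323]
tool_rot: [-3.13, -1.282, 1.63]
contact_force: [-1.0, 1.3, 3.8]
opening: 0.0592
```

Emit:
jog_arm(deltas=[0,0,0,0,0,0,0,0,0,0,0,0,0,0,0,0,0,0,0,0,0,0,0,0,0,0,0,0,0,0], claw=0.9)

```text
time: 40.23
tool_pos: [0.4937, 0.4068, 0.1315]
tool_rot: [-3.127, -1.281, 1.627]
contact_force: [-0.4, 0.2, -1.0]
opening: 0.082
```

Emit:
jog_arm(deltas=[0.02,-0.2,0.06,0,0,0,0.03,-0.4,0.12,0,0,0,0.05,-0.7,0.21,0,0,0,0.07,-0.95,0.29,0,0,0])

```text
time: 40.57
tool_pos: [0.5004, 0.3108, 0.1608]
tool_rot: [-3.127, -1.281, 1.627]
contact_force: [0.5, 0.5, -0.3]
opening: 0.0828
```

Emit:
jog_arm(deltas=[0,-0.3,0.1,0,0,0,-0.2,-0.6,0.2,0,0,0,-0.3,-0.9,0.3,0,0,0,-0.3,-0.9,0.3,0,0,0])

```text
time: 40.9
tool_pos: [0.4709, 0.218, 0.1919]
tool_rot: [-3.133, -1.281, 1.628]
contact_force: [1.5, -0.2, 0.2]
opening: 0.083
```

```bash
python3 - <<'E'
from h import *
o=robot.observe(); print({k:o[k].round(4) for k in("tool_pos","tool_rot","qpos")})
s=robot.read_camera("scene"); t=robot.read_camera("top")
c0=np.array([.488,.449]);n=np.array([-.0727,.9974]);d=np.array([.9974,.0727])
F=[[*(c0+a*n+b*d),z] for a,b,z in((-.1,-.12,.014),(-.1,.12,.014),(-.115,.12,.014),(-.115,-.12,.014))]
P=[[*(c0+b*d),z] for b,z in((-.13,0),(.13,0),(.13,.3),(-.13,.3))]
# expected settled board: foot on cleat, head on panel
th=.34; S=[]
for k in(0,.014):
    S.append(np.array([[*(c0+(-.0868+(x+.13)*np.sin(th)-k*np.cos(th))*n+(y+.0075)*d),(x+.13)*np.cos(th)+k*np.sin(th)] for x,y in((-.13,-.03),(.07,-.03),(.07,-.015),(.13,-.015),(.13,.015),(.07,.015),(.07,.03),(-.13,.03))]))
S+=[np.array(F),np.array(P)]
A=overlay("scene",s,S,400,100,500,260,3.6);B=overlay("top",t,S,70,140,235,300,3.6)
C=cv2.resize(np.vstack([overlay("top",t,[],340,120,450,240,3),overlay("scene",s,[],195,160,305,265,3)]),None,fx=576/675,fy=576/675)
I=np.hstack([A,B,C]);print(I.shape);cv2.imwrite("pics/m11.png",cv2.resize(I,(800,int(576*800/I.shape[1]))))
E
```

```text
{'tool_pos': array([0.4709, 0.218 , 0.1919]), 'tool_rot': array([-3.1332, -1.2807,  1.6285]), 'qpos': array([-0.3075,  0.6707,  1.8718,  1.1033,  1.532 , -1.0152])}
(576, 1236, 3)
```

View pics/m11.png

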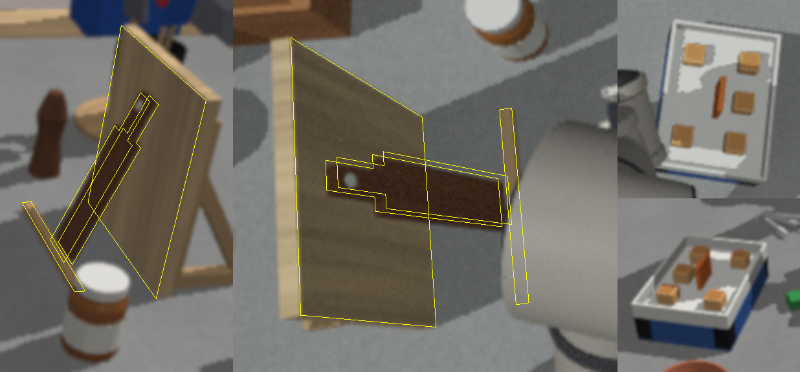

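Emit:
jog_arm(deltas=[-0.2,-0.5,0.3,0,0,0,-0.2,-0.5,0.3,0,0,0,-0.2,-0.5,0.3,0,0,0,-0.2,-0.5,0.3,0,0,0,-0.2,-0.5,0.3,0,0,0])

```text
time: 41.42
tool_pos: [0.4507, 0.1729, 0.2202]
tool_rot: [-3.127, -1.282, 1.627]
contact_force: [0.1, 1.0, 0.1]
opening: 0.0825
```

Emit:
jog_arm(deltas=[0,0,0,0,0,0,0,0,0,0,0,0,0,0,0,0,0,0,0,0,0,0,0,0,0,0,0,0,0,0])

```text
time: 41.83
tool_pos: [0.4506, 0.1722, 0.2206]
tool_rot: [-3.128, -1.282, 1.628]
contact_force: [-0.2, 0.0, 0.8]
opening: 0.0828
```

```bash
python3 - <<'E'
from h import *
from scipy.spatial.distance import pdist
t=robot.read_camera("top"); s=robot.read_camera("scene")
b=cv2.resize(t,None,fx=4,fy=4,interpolation=2); h=cv2.cvtColor(b,cv2.COLOR_RGB2HSV)
m=((h[...,0]>8)&(h[...,0]<24)&(h[...,1]>90)).astype(np.uint8)&fill("top",pose([.5706,-.2476,1.3355],rc(.085,.12,.056)))
m=cv2.morphologyEx(m,cv2.MORPH_OPEN,np.ones((7,7)))
n,_,st,c=cv2.connectedComponentsWithStats(m); k=[i for i in range(1,n) if st[i,4]>800]
X=back("top",(c[k]+.5)/4-.5,.076)[:,:2]; R=X-[.5706,-.2476]; C,S=np.cos(1.3355),np.sin(1.3355)
print(st[k,4],np.c_[C*R[:,0]+S*R[:,1],-S*R[:,0]+C*R[:,1]].round(3).tolist(),pdist(X).min())
A=overlay("scene",s,[],200,100,500,260,2.6); B=overlay("top",t,[],60,120,460,300,1.95)
cv2.imwrite("pics/fin.png",np.vstack([A[:,:780],B[:180*2-60,:780]])[:600])
E
```

```text
[2296 2414 2020 2420 2405] [[0.046, -0.068], [-0.046, -0.068], [-0.004, -0.002], [-0.043, 0.002], [-0.037, 0.072]] 0.03973020871338032
```

```bash
python3 - <<'E'
from h import *
c=[.5706,-.2476,1.3355]
for n in("top","scene"):
    im=robot.read_camera(n)
    for x,y in((.045,.07),(.045,-.07),(-.045,.07),(-.045,0),(-.045,-.07),(.045,0)):
        u,v=np.round(proj(n,pose(c,[(x,y,.082)]))[0]).astype(int); print(n,x,y,(u,v),im[v-1:v+2,u-1:u+2].mean((0,1)).round())
    b=cv2.resize(im,None,fx=4,fy=4,interpolation=2); h=cv2.cvtColor(b,cv2.COLOR_RGB2HSV)
    m=((h[...,0]>8)&(h[...,0]<24)&(h[...,1]>90)).astype(np.uint8)
    N,_,st,cc=cv2.connectedComponentsWithStats(cv2.morphologyEx(m,cv2.MORPH_OPEN,np.ones((5,5))))
    for i in range(1,N):
        p=cc[i]/4
        if 150<st[i,4]<4000 and (330<p[0]<460 and 110<p[1]<260 if n=="top" else 190<p[0]<300 and 150<p[1]<260): print(n,p.round(1),st[i,4])
E
```

```text
top 0.045 0.07 (np.int64(380), np.int64(201)) [100.  97.  92.]
top 0.045 -0.07 (np.int64(387), np.int64(151)) [179. 134.  80.]
top -0.045 0.07 (np.int64(414), np.int64(205)) [129.  94.  56.]
top -0.045 0 (np.int64(417), np.int64(180)) [129.  93.  54.]
top -0.045 -0.07 (np.int64(419), np.int64(156)) [178. 132.  79.]
top 0.045 0 (np.int64(384), np.int64(176)) [197. 199. 194.]
top [386.3 153. ] 2304
top [419.4 158. ] 2427
top [401.6 178.7] 2038
top [415.9 182. ] 2429
top [410.9 206.5] 2409
scene 0.045 0.07 (np.int64(267), np.int64(194)) [121.  84.  49.]
scene 0.045 -0.07 (np.int64(252), np.int64(218)) [186. 125.  73.]
scene -0.045 0.07 (np.int64(241), np.int64(191)) [124.  90.  60.]
scene -0.045 0 (np.int64(233), np.int64(202)) [119.  81.  47.]
scene -0.045 -0.07 (np.int64(224), np.int64(215)) [186. 126.  74.]
scene 0.045 0 (np.int64(260), np.int64(205)) [143. 142. 138.]
scene [269.  196.7] 1638
scene [225.5 217.6] 2190
scene [253.8 221.4] 2056
```

```bash
python3 - <<'E'
from cell import robot
print(robot.hand_in())
E
```

```text
the job is handed in; nothing more can be done
None
```

The job is handed in at about 42 s of the 210 s allowed. The hand-in gives no verdict, so the results below are from my own checks.

- **White tray:** I lowered it onto the crumb tray. The force pointed to contact at the seated height, and its outline matched the seated model in both cameras. Early in the lift the tray slipped about 20 mm down in the grip, because I lifted before the fingers had fully closed. This did no harm.
- **Rusks:** There were five. All of them are on the tray floor. The four visible from the top measured 70 mm or more apart, centre to centre. The arm hid the fifth in the last top picture, but the scene camera showed it within about 3 pixels of its planned spot, 70 mm from its nearest planned neighbour. My automatic spacing check printed 40 mm, because it counted the tray's orange grip as a rusk.
- **Board:** It leans handle up on the panel with its foot behind the cleat. It matched the expected settled pose of about 0.34 rad off upright in both cameras. I did not measure it again after that.
- **Bystanders:** The jar is where it was in the board pictures, and I did not go near the mug. I measured neither at the end.
- **End state:** The arm is clear of everything. I could not view a final overview because the 16-picture limit was reached, so the last check was numbers only.

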